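# Press a bearing home and take the roller out with tongs

### The arm

A 6-joint arm with a two-finger parallel gripper is mounted at the origin on the work surface. World frame = base frame: x ahead of the robot, y to its left, z up, the work surface at z = 0. Lengths are in m, angles in rad, forces in N, time in s.
With the tool pointing down it reaches from about 0.425 to 0.95 m from the base axis. Payload 3.5 kg.
Tool frame: the origin (TCP) lies at the very end of the fingers, on their centre line; the grasp point (between the pads) lies 19 mm behind it; z points along the fingers, y is the line along which they close (so a half turn about z gives the same grasp; the last joint's range is limited). The gripper opens to 85 mm and grips with 20 to 120 N. Pads are 22 mm wide; open, the fingers measure 114 mm over their backs; the gripper's body (76 mm by 85 mm) begins 54 mm behind the grasp point. The pads swing forward as they close: fully open they stand 13 mm farther back than shut.
Start: joints at [1.104, 0.286, 1.577, -0, 1.279, -0.15], TCP at [0.21, 0.641, 0.231] pointing down, gripper open.
Joint ranges: [-2.77, 2.77], [-0.9, 2.22], [0.21, 2.48], [-1.53, 4.67], [0.24, 2.81], [-2.84, 2.84]. Speed limits (rad/s): [2.79, 2.79, 3.14, 3.14, 3.14, 3.14].

### API

Orientations are given as [roll, pitch, yaw] about the fixed x, y, z axes, in that order (R = Rz(yaw) Ry(pitch) Rx(roll)).
In Python, from station import sense, snapshot, get_calibration, sign_off gives the robot as it stands.
- The arm moves only by the tool arm_command, never from a script. Its argument "steps" is a list of rows, each an object of numbers: "tx", "ty", "tz": the shift along the tool's x, y, z in units of 50 mm (1.0 is 50 mm); "wx", "wy", "wz": the turn, a rotation vector about the tool's x, y, z in units of 8 degrees (1.0 is 8 degrees); "claw": the opening, from 0 (shut) to 1 (fully open). In form: [{"tx": .., "ty": .., "tz": .., "wx": .., "wy": .., "wz": .., "claw": ..}, ...]. A call has 1 to 8 rows; each row is the pose to reach, as a shift and turn from the pose commanded when the call began, along the tool's axes at that moment; what a row does not reach only later rows make up. A row lasts 1/8 s, in which the tool goes at most 62.5 mm and 10.7 degrees, less where a joint would pass 70% of its speed; a pose out of reach is approached as far as the arm can. A call with a gripper value outside its range is refused whole. The fingers move at their own pace and stop on an object; "newtons" is the grip in N (left out, the last holds). Time passes only in rows, so rows that repeat a pose let the fingers close. It gives the time, the measured TCP pose, the force, the opening and the grip force at its end, in the units of the state.
- sense(): the state, without advancing time (a new reading comes with each control period).
- snapshot(name): name is "scene" or "side" or "wrist"; returns (picture, depth): 420x560x3 uint8, red, green, blue; 420x560 float32, m along the optical axis (not along the pixel's ray), 0 where there is no reading.
- get_calibration(name): a dict with "fx", "fy", "cx", "cy" (pixels), "eye" and "attitude" of the camera in the world; the wrist camera has in their place "hand_eye" (4x4, takes a point from camera to tool coordinates, whose origin is the TCP and whose axes are the flange's). Camera axes: x right, y down, z forward; pixel columns grow to the right and rows downward; lengths in m; the calibration is good to about 2 mm. A picture is of the moment at which its call begins: read the wrist's pose just before it. get_calibration takes no time and is no camera call.
- sign_off(): hands the job in; it is judged then, once.
The state is a dict: "time_s": time; "joint_positions": joint angles; "dq": joint speeds; "tau": joint torques, N m; "ee_pos": TCP position; "tcp_rot": TCP orientation; "contact_force": force on the tool from outside, world axes, zero at the start; "ft_torque": the same for the moment, N m; "grip_width": opening from 0.0 (shut) to 1.0 (fully open); "grip_force": force on a finger pad.
Only numpy, scipy, OpenCV 4.12 (cv2) and the standard library are available. Lean on these libraries where they do the work, as an engineer would, in place of code of your own. Each camera call takes 0.05 s, during which the arm holds its last target. There are 200 camera calls.

### The job

Finish the guide roller that stands in the bench press: pull the press lever all the way down so that the ball bearing is pushed fully home in the roller, then ease the lever slowly back up to its rest; do not let it fly back. Then pick up the steel tongs, grip the roller with them and lift it out of the press, never touching the roller with the gripper itself. Hold the roller up upright in the tongs, well clear of the press and about 20 cm above the bench, and finish while still holding it there; leave the other things on the bench alone.

Things in the scene. Friction and masses are not known exactly. Their poses are not given: they have to be found in the camera images.
- press: Cast-iron bench lever press, fixed. mm: origin on the bench under the ram axis; z up; x from the open front to the column, y left of a person at its front. Base 90 wide, 40 high, x -75 to 140. Column 46 wide, x 83 to 133. Head 56 wide, x -40 to 133, z 154 to 254. Under the ram it is open at front and both sides. Lever on the right (y -85).
- nest (a point): Centre of the seat on the anvil disc (diameter 84), 64 mm above the bench, on the ram axis, inside a locating ring (outside diameter 60, bore 47, 6 high). The roller stands here. The ram (22 square, round nose of 20) has its nose 56 mm above this point with the lever at rest; it comes down 25 mm per rad of lever.
- lever (a joint): Lever angle, rad: 0 = at rest, up, pointing to the press's front (-x) and 0.52 rad above level; grows as it is pulled down; 1.1 = stop, fully down, 0.58 rad below level. A return spring lifts it: about 5 N at the knob at rest, 10 N fully down, 5 N more while the bearing moves. Let go, it flies back. An arm gives a little: aim 5 to 10 mm past the stop.
- pivot (a point): On the lever's hinge axis (along the press's y), in the lever's own plane: x 34, y -85, z 200 mm in the press frame.
- knob (a point): Centre of the black ball knob (diameter 32 mm) at the lever's end, 190 from the pivot; the lever is a steel bar of diameter 12. 294 above the bench at rest, 96 fully down. Its frame turns with the lever.
- roller: Guide roller: dark grey plastic, smooth upright cylinder, diameter 44, 30 high (mm), about 90 g with the bearing. Origin at the centre of its underside, z up. It stands in the locating ring with 1.5 mm play; the ring hides its lowest 6 mm.
- bearing (a joint): How far the steel ball bearing (diameter 26, 8 high) is pushed into the roller's top, m: 0 = sticks out 6 mm, 0.006 = home, flush with the roller's top. Starts at 0 to 0.001. Takes about 35 N from the ram and stays where it is pushed; home, it stops the lever at about 1.04 to 1.1.
- tongs: Spring tongs of steel strip, 250 mm long, lying on edge so that they open sideways. Origin at the grip place, midway between the arms, underside (on the bench); x to the jaws (bend at the back at x -110), z up. Arms 24 high, 3 thick, nearly straight from x -65 to 75; open, 56 over the outsides at x 0, each 0.085 rad to the middle line, wider to the jaws. 150 g, balance at x 0 to 20.
- tongs_arm (a joint): Closing angle between the arms, rad: 0 = sprung open, 0.17 = closed on the roller (arms parallel, 37 mm over the outsides at x 0), 0.30 = jaws shut. To close takes 8 N at x 0 at first, 13 N at 0.17. The tongs' frame is fixed to the left (+y) arm, so gripped about the middle it turns by half of this angle.
- jaw (a point): Where the roller's axis belongs between the jaws: 120 mm ahead of the tongs' origin, 12 above their underside. The jaws are shallow V bits, z 3 to 21, x 100 to 138; open, about 75 between their tips. The jaws press with 0.48 of the grip force at x 0 beyond the spring's.
- carton: Bystander: white carton, 120 x 80 x 60. Leave it alone.
- tin: Bystander: round pale tin with a lid, diameter 72, 65 high. Leave it alone.
- spanner: Bystander: steel open-ended spanner lying flat on the bench beside the press's column. Leave it alone.
- spare: Bystander: a finished guide roller like the other, standing on the bench away from the press. Leave it alone.
Mind the look-alikes: they are no part of the job. Leave any pink look-alike of the roller alone.

How it is judged:
On the way, in this order (a step that is already met when the one before it is completed fails the run):
1. the lever is fully down and the bearing is home in the roller (value of joint lever above 0.95 rad and value of joint bearing above 0.005 m), for 0.1 s.
2. the lever is back up at rest (value of joint lever below 0.08 rad), for 0.2 s.
3. the roller is gripped by the tongs and lifted out of the locating ring (contact force between tongs and roller above 2 N and z of roller in the frame of nest above 0.007 m and contact force between roller and press below 0.2 N), for 0.2 s.
At the end, for the whole second after the job is handed in: Bearing within 1 mm of home, lever within 0.08 rad of rest; the gripper holds the tongs and they hold the roller: still, underside over 16 cm up, over 12 cm sideways from the ram axis, upright within 0.4 rad, nothing touching the press (value of joint bearing above 0.005 m and value of joint lever below 0.08 rad and contact force between the fingers and tongs above 4 N and contact force between tongs and roller above 2 N and height (world z) of roller above 0.16 m and horizontal distance between roller and nest above 0.12 m and angle between roller's own z axis and vertical below 0.4 rad and linear speed of roller below 0.03 m/s and contact force between each of roller, tongs and press below 0.2 N); the arm keeps its last pose, push and grip.
It fails at once if the lever flies back up: faster than 2.5 rad/s while still more than 0.2 rad from rest (velocity of joint lever below -2.5 rad/s and value of joint lever above 0.2 rad).
It fails at once if the robot touches the roller (contact force between any of the fingers, the arm and roller above 0.5 N).
It fails at once if the roller falls off the press onto the bench (height (world z) of roller below 0.045 m).
It fails at once if a bystander is pushed out of place (more than 2 cm) (distance of any of carton, tin, spanner, spare from where it was at the start of the episode above 0.02 m).
It also fails if it takes over 72 s, if anything falls off the work surface, if the arm or the gripper's body presses on something with over 40 N, if the wrist force passes 120 N, or if a joint passes its speed limit or range.

## Working session

There is one attempt and no reset: what is moved stays moved. The work goes in short steps, Python scripts to look and compute and a tool call to move; the robot and the scene stay as the last step left them, time stands still between calls to the robot, and variables do not carry over. Pictures are saved under pics/ and viewed, at most 10 in all, crops included, and the job is handed in when it is done.

Besides the shell and the picture viewer there is one more tool, called after "Call:" by a JSON object that holds its "op" and its "data". arm_command: Moves the arm, as the interface text tells. Its arguments: {"type":"object","properties":{"steps":{"type":"array","items":{"type":"object","properties":{"tx":{"type":"number"},"ty":{"type":"number"},"tz":{"type":"number"},"wx":{"type":"number"},"wy":{"type":"number"},"wz":{"type":"number"},"claw":{"type":"number"}}}},"newtons":{"type":"number"}},"required":["steps"]}

```bash
mkdir -p pics; cat > h.py <<'E'
import numpy as np, cv2
from station import sense, snapshot, get_calibration, sign_off
from scipy.spatial.transform import Rotation as R
def snap(n):
    im,d=snapshot(n); c=get_calibration(n); return im,d,c
def cloud(d,c):
    v,u=np.mgrid[:d.shape[0],:d.shape[1]]
    p=np.stack([(u-c['cx'])/c['fx']*d,(v-c['cy'])/c['fy']*d,d],-1)
    A=np.array(c['attitude']); 
    A=A if A.shape==(3,3) else R.from_euler('xyz',A).as_matrix()
    return p@A.T+np.array(c['eye'])
E
python3 - <<'E'
from h import *
print(sense())
for n in ['scene','side']:
    im,d,c=snap(n); print(n,c)
    cv2.imwrite(f'pics/{n}.png',im[...,::-1]); np.savez(f'{n}.npz',im=im,d=d)
print(get_calibration('wrist'))
E
```

```text
{'time_s': 0.0, 'joint_positions': array([ 1.10402499e+00,  2.87171737e-01,  1.57815201e+00, -5.49565427e-06,
        1.27860762e+00, -1.49981268e-01]), 'dq': array([-0.00010464,  0.00140852, -0.00143979, -0.00182631, -0.00067622,
       -0.00082474]), 'tau': array([ 1.06016450e-03, -4.05966461e+01, -2.92633957e+01, -4.35208597e-05,
        5.73173966e-03,  5.18444978e-06]), 'ee_pos': array([0.2099407 , 0.64083939, 0.22995666]), 'tcp_rot': array([-3.13927941e+00, -3.44248883e-04,  2.82480378e+00]), 'contact_force': array([-0.011314  , -0.61997851,  0.01488322]), 'ft_torque': array([-0.00314509,  0.01065994,  0.00102509]), 'grip_force': 0.0, 'grip_width': 1.0019826604136315}
scene {'fx': 510.0732570500001, 'fy': 510.0732570500001, 'cx': 278.80236640184796, 'cy': 215.32067727027103, 'eye': array([1.44980307, 0.43730562, 1.2178378 ]), 'attitude': array([-2.372958  ,  0.01943075,  1.99469169])}
side {'fx': 415.88984253799276, 'fy': 415.88984253799276, 'cx': 285.4411995871343, 'cy': 207.96679339153158, 'eye': array([ 0.14997754, -0.80221938,  1.06327802]), 'attitude': array([-2.32777524,  0.0029501 , -0.43151896])}
{'fx': 326.68570321829634, 'fy': 326.68570321829634, 'cx': 282.7788745275166, 'cy': 212.9818609854296, 'hand_eye': array([[ 1.65778924e-04, -9.64505603e-01, -2.64062331e-01,
         6.79671852e-02],
       [ 9.99999986e-01,  1.53354623e-04,  6.76640559e-05,
        -4.04199065e-04],
       [-2.47671817e-05, -2.64062339e-01,  9.64505615e-01,
        -1.43451006e-01],
       [ 0.00000000e+00,  0.00000000e+00,  0.00000000e+00,
         1.00000000e+00]])}
```

View pics/scene.png

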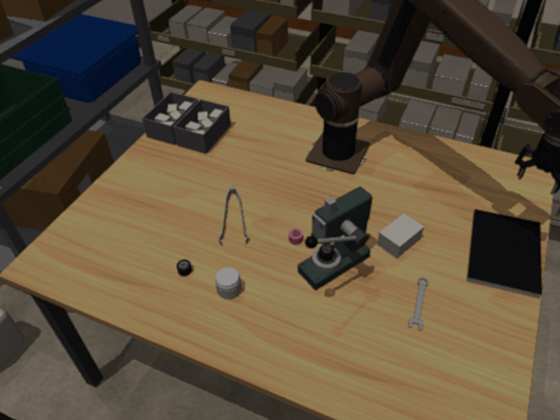

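View pics/side.png

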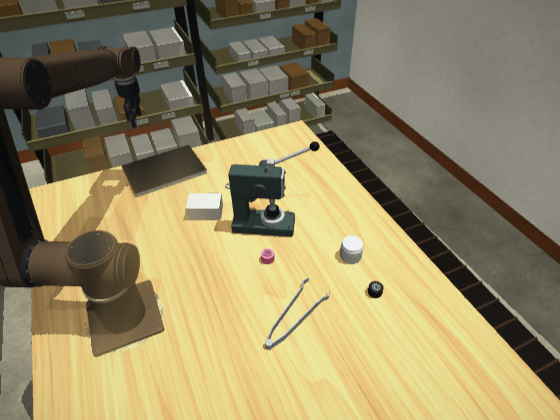

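The scene view shows the press near (335,240), with the dark roller in its nest at (327,250) and the knob at (312,242). The tongs have their bend at (233,190) and jaws at (220,242) and (247,242). The look-alikes for the roller are the pink one at (295,236) and the spare at (184,267); I want the dark one in the press. The side view agrees: knob (315,146), roller (272,212), tongs bend (268,345), jaws (306,281) and (328,295).

```bash
cat > m.py <<'E'
from h import *
from scipy.optimize import least_squares
P={}
for n in ['scene','side']:
    z=np.load(n+'.npz'); P[n]=(z['im'],cloud(z['d'],get_calibration(n)))
np.set_printoptions(precision=4,suppress=True)
for n,pts in {'scene':[(312,242),(327,250),(233,190),(220,242),(247,242),(184,267),(228,283),(295,236)],'side':[(315,146),(272,208),(268,345),(306,281),(328,295),(376,289),(351,249),(268,255)]}.items():
    for u,v in pts: print(n,u,v,P[n][1][v,u],P[n][0][v,u])
# workspace points
allp=[];
for n in P:
    im,p=P[n]; m=(p[...,2]>.006)&(p[...,0]>.35)&(p[...,0]<1.1)&(np.abs(p[...,1])<.6)
    allp.append(p[m]); print(n,m.sum())
Q=np.vstack(allp); np.save('Q.npy',Q)
# top-down map, 2mm/px
img=np.zeros((420,450,3),np.uint8)
for n,col in (('scene',2),('side',1)):
    im,p=P[n]; m=(p[...,2]>.006)&(p[...,2]<.4)
    q=p[m]; i=((q[:,0]-.35)/.002).astype(int); j=((.45-q[:,1])/.002).astype(int)
    k=(i>=0)&(i<420)&(j>=0)&(j<450); img[i[k],j[k],col]=np.clip(80+q[k,2]*600,0,255)
cv2.imwrite('pics/top.png',cv2.resize(img,None,fx=1.4,fy=1.4,interpolation=0))
side=P['side'][0][130:310,210:400]
cv2.imwrite('pics/crop.png',cv2.resize(side,None,fx=3.3,fy=3.3)[...,::-1])
E
python3 m.py
```

```text
scene 312 242 [0.7022 0.1666 0.3059] [17 17 17]
scene 327 250 [0.5449 0.156  0.1004] [45 44 42]
scene 233 190 [ 0.3562 -0.2545  0.0213] [51 50 48]
scene 220 242 [ 0.5838 -0.1796  0.0236] [70 62 54]
scene 247 242 [ 0.5303 -0.1145 -0.0032] [83 64 46]
scene 184 267 [ 0.716  -0.228   0.0282] [73 72 71]
scene 228 283 [ 0.7369 -0.0651  0.0626] [147 144 146]
scene 295 236 [0.4784 0.0289 0.0355] [112  60  75]
side 315 146 [0.6865 0.1458 0.3058] [21 22 23]
side 272 208 [0.5334 0.1459 0.0982] [89 93 91]
side 268 345 [ 0.3388 -0.2727  0.0274] [172 178 173]
side 306 281 [ 0.5332 -0.1154  0.0099] [94 98 95]
side 328 295 [ 0.5656 -0.1962  0.0211] [177 181 172]
side 376 289 [ 0.6993 -0.2466  0.0368] [125 131 129]
side 351 249 [ 0.6988 -0.0995  0.0641] [238 241 240]
side 268 255 [0.4598 0.012  0.0341] [164  93 116]
scene 7999
side 6535
```

View pics/top.png

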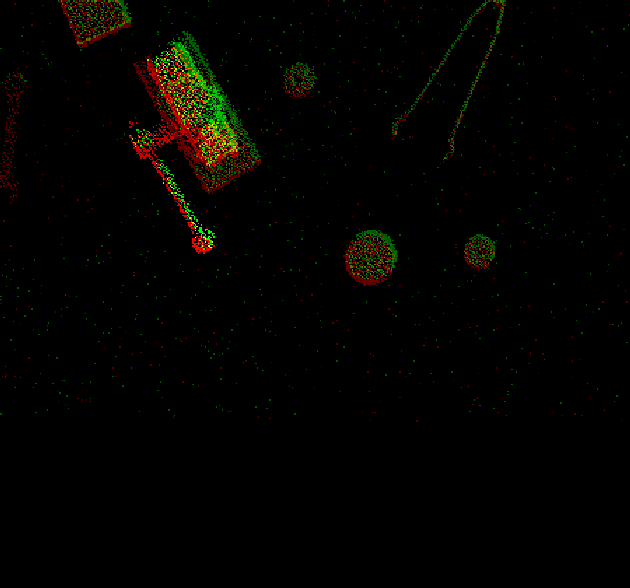

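View pics/crop.png

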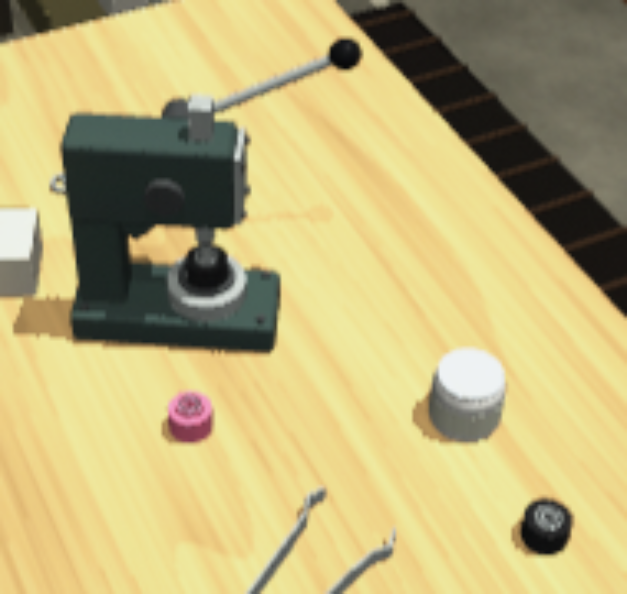

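The top map shows the tongs' bend at upper right and jaws pointing toward the press. The crop confirms that the dark roller in the ring under the ram is the target; the pink one and the spare are separate. Next I fit models to the depth cloud.

```bash
cat > fit.py <<'E'
from m import *
def box(q,lo,hi):
    c=(np.array(lo)+hi)/2; h=(np.array(hi)-lo)/2; e=np.abs(q-c)-h
    return np.linalg.norm(np.maximum(e,0),axis=1)+np.minimum(e.max(1),0)
pv=np.array([.034,-.085,.2]); kn=pv+.19*np.array([-np.cos(.52),0,np.sin(.52)])
def seg(q,a,b,r):
    t=np.clip((q-a)@(b-a)/((b-a)@(b-a)),0,1); return np.linalg.norm(q-a-t[:,None]*(b-a),axis=1)-r
def model(q):
    return np.min([box(q,[-.075,-.045,0],[.14,.045,.04]),box(q,[.083,-.023,.04],[.133,.023,.16]),box(q,[-.04,-.028,.154],[.133,.028,.254]),
      seg(q,pv,kn,.006),np.linalg.norm(q-kn,axis=1)-.016],axis=0)
def loc(Q,p):
    c,s=np.cos(p[2]),np.sin(p[2]); d=Q-[p[0],p[1],p[3]]; return np.c_[c*d[:,0]+s*d[:,1],-s*d[:,0]+c*d[:,1],d[:,2]]
if __name__=='__main__':
  for name,qs in (('scene',[allp[0]]),('side',[allp[1]]),('both',allp)):
    q=np.vstack(qs)
    a=q[(q[:,0]>.38)&(q[:,0]<.75)&(q[:,1]>.06)&(q[:,1]<.29)&(q[:,2]<.35)]
    f=lambda p:model(loc(a,p))
    r=least_squares(f,[.545,.156,np.arctan2(-.11,-.06)-.0,0],loss='soft_l1',f_scale=.003)
    r2=least_squares(f,[.545,.156,-2.1,0],loss='soft_l1',f_scale=.003)
    r=min(r,r2,key=lambda t:t.cost); print(name,'press x y yaw z',r.x,'med|res|',np.median(np.abs(f(r.x))),len(a))
    p=r.x;c,s=np.cos(p[2]),np.sin(p[2])
    print('  knob',p[0]+c*kn[0]-s*kn[1],p[1]+s*kn[0]+c*kn[1])
    b=q[(q[:,0]<.62)&(q[:,0]>.33)&(q[:,1]<-.08)&(q[:,1]>-.31)&(q[:,2]<.035)]
    def g(p):
        l=loc(b,[p[0],p[1],p[2],0]); m=(l[:,0]>-.065)&(l[:,0]<.075)
        e=np.abs(l[:,1])-(.0265+.085*l[:,0]); e=np.where(m,e,0)
        tail=np.where(l[:,0]<-.110,-.110-l[:,0],0); return np.r_[e,tail]
    best=None
    for y0 in (.45,.52,.6):
        t=least_squares(g,[.445,-.21,y0],loss='soft_l1',f_scale=.002)
        if best is None or t.cost<best.cost: best=t
    l=loc(b,[*best.x,0]); k=(np.abs(l[:,1])<.06)
    print('  tongs',best.x,len(b),'x range',np.percentile(l[k,0],[0,1,99,100]),'rms',np.sqrt(np.mean(g(best.x)**2)))
E
python3 fit.py | grep -v '^s[ci][a-z]* [0-9]'
```

```text
scene press x y yaw z [ 0.5067  0.2319 -0.6999  0.0303] med|res| 0.01156485889548568 4931
  knob 0.3517989964098296 0.25116952894937783
  tongs [ 0.4435 -0.2103  0.4575] 264 x range [-0.1094 -0.1077  0.1363  0.1627] rms 0.011244569310435831
side press x y yaw z [ 0.4671  0.1941 -0.5072  0.0023] med|res| 0.002991417932030886 4041
  knob 0.3113627907765997 0.18340481913614595
  tongs [ 0.4389 -0.2123  0.4972] 553 x range [-0.1096 -0.102   0.1387  0.1918] rms 0.010760915815066737
both press x y yaw z [ 0.4695  0.1923 -0.4899  0.0016] med|res| 0.004112460714816017 8972
  knob 0.31397935512885305 0.17892829443487662
  tongs [ 0.4391 -0.2123  0.496 ] 817 x range [-0.1096 -0.1026  0.141   0.1917] rms 0.010942771033208367
```

```bash
sed -i 's/np.arctan2(-.11,-.06)-.0,0\]/2.65,0]/; s/,-2.1,0\]/,2.4,0]/' fit.py; python3 fit.py | grep -v '^s[ci][a-z]* [0-9]'
```

```text
scene press x y yaw z [0.5369 0.1524 2.6209 0.0024] med|res| 0.0024877701505689395 4931
  knob 0.6927479551036694 0.1610048236360594
  tongs [ 0.4435 -0.2103  0.4575] 264 x range [-0.1094 -0.1077  0.1363  0.1627] rms 0.011244569310435831
side press x y yaw z [0.5362 0.1545 2.62   0.0036] med|res| 0.0022085375299715562 4041
  knob 0.6920832198735481 0.16296587004948487
  tongs [ 0.4389 -0.2123  0.4972] 553 x range [-0.1096 -0.102   0.1387  0.1918] rms 0.010760915815066737
both press x y yaw z [0.5369 0.1533 2.6201 0.0029] med|res| 0.0025076210368537542 8972
  knob 0.6927154112782499 0.16182065857800773
  tongs [ 0.4391 -0.2123  0.496 ] 817 x range [-0.1096 -0.1026  0.141   0.1917] rms 0.010942771033208367
```

```bash
cat >> h.py <<'E'
def rel(pos,rpy,base=None):
    s=sense(); p0,r0=(s['ee_pos'],s['tcp_rot']) if base is None else base
    R0=R.from_euler('xyz',r0); t=R0.inv().apply(np.array(pos)-p0)/.05
    w=(R0.inv()*R.from_euler('xyz',rpy)).as_rotvec()/np.radians(8)
    return np.r_[t,w].round(3)
E
python3 -c "
from h import *
print(rel([.692,.162,.39],[np.pi,0,2.62]))"
```

```text
[-1.2143e+01 -6.1040e+00 -3.1900e+00 -1.5000e-02 -1.0000e-03  1.4670e+00]
```

Call:
{"op": "arm_command", "data": {"steps": [{"tx":-0.3,"ty":-0.1,"tz":-1.2,"claw":1},{"tx":-1.3,"ty":-0.6,"tz":-2.2,"wz":0.3,"claw":1},{"tx":-2.3,"ty":-1.1,"tz":-3.0,"wz":0.6,"claw":1},{"tx":-3.4,"ty":-1.7,"tz":-3.2,"wz":0.9,"claw":1},{"tx":-4.5,"ty":-2.2,"tz":-3.2,"wz":1.2,"claw":1},{"tx":-5.6,"ty":-2.8,"tz":-3.2,"wz":1.47,"claw":1},{"tx":-6.7,"ty":-3.35,"tz":-3.2,"wz":1.47,"claw":1},{"tx":-7.8,"ty":-3.9,"tz":-3.2,"wz":1.47,"claw":1}]}}

```text
schema error: expected keys tx, ty, tz, wx, wy, wz, claw
```

Call:
{"op": "arm_command", "data": {"steps": [{"tx":-1.0,"ty":-0.1,"claw":1},{"tx":-2.0,"ty":-0.3,"claw":1},{"tx":-2.8,"ty":-0.5,"claw":1},{"tx":-2.8,"ty":-0.5,"claw":1}]}}

```text
schema error: expected keys tx, ty, tz, wx, wy, wz, claw
```

```bash
python3 -c "
from h import *
s=sense();print(s['time_s'],s['ee_pos'],s['tcp_rot'],s['contact_force']);print(rel([.692,.162,.39],[np.pi,0,2.62]))
im,d,c=snap('wrist');H=c['hand_eye'];T=np.eye(4);T[:3,:3]=R.from_euler('xyz',s['tcp_rot']).as_matrix();T[:3,3]=s['ee_pos'];M=T@H
c['eye']=M[:3,3];c['attitude']=M[:3,:3];p=cloud(d,c)
m=(im.max(2)<45)&(p[...,2]>.28)&(p[...,2]<.33)&(np.hypot(p[...,0]-.692,p[...,1]-.162)<.06)
q=p[m];from scipy.optimize import least_squares
r=least_squares(lambda k:np.linalg.norm(q-k,axis=1)-.016,[.692,.162,.29],loss='soft_l1',f_scale=.002);print(m.sum(),r.x,np.median(abs(r.fun)))
cv2.imwrite('pics/w1.png',im[...,::-1])"
```

```text
0.1 [0.20999893 0.64087671 0.23006568] [-3.13947397e+00 -3.31261719e-04  2.82477454e+00] [ 0.1892235  -0.18177481 -0.12737467]
[-1.2143e+01 -6.1040e+00 -3.1900e+00 -1.5000e-02 -1.0000e-03  1.4670e+00]
0 [0.692 0.162 0.29 ] nan
  return _methods._mean(a, axis=axis, dtype=dtype,
  ret = ret.dtype.type(ret / rcount)
```

All seven keys are needed in every row.

Call:
{"op": "arm_command", "data": {"steps": [{"tx":-0.3,"ty":-0.1,"tz":-1.2,"wx":0,"wy":0,"wz":0,"claw":1},{"tx":-1.3,"ty":-0.6,"tz":-2.2,"wx":0,"wy":0,"wz":0.3,"claw":1},{"tx":-2.3,"ty":-1.1,"tz":-3.0,"wx":0,"wy":0,"wz":0.6,"claw":1},{"tx":-3.4,"ty":-1.7,"tz":-3.2,"wx":0,"wy":0,"wz":0.9,"claw":1},{"tx":-4.5,"ty":-2.2,"tz":-3.2,"wx":0,"wy":0,"wz":1.2,"claw":1},{"tx":-5.6,"ty":-2.8,"tz":-3.2,"wx":0,"wy":0,"wz":1.47,"claw":1},{"tx":-6.7,"ty":-3.35,"tz":-3.2,"wx":0,"wy":0,"wz":1.47,"claw":1},{"tx":-7.8,"ty":-3.9,"tz":-3.2,"wx":0,"wy":0,"wz":1.47,"claw":1}]}}

```text
time_s: 1.15
ee_pos: [0.5115, 0.3425, 0.3911]
tcp_rot: [-3.142, -0.0, 2.62]
contact_force: [-0.1, 0.7, 0.2]
grip_width: 1.003
grip_force: 0.0
```

```bash
python3 -c "
from h import *
s=sense();print(s['time_s'],s['ee_pos'],s['tcp_rot'],s['contact_force']);print(rel([.692,.162,.39],[np.pi,0,2.62]))"
```

```text
1.15 [0.51154652 0.34245289 0.39106111] [-3.14150611e+00 -2.09433981e-04  2.61960623e+00] [-0.06537054  0.69162177  0.16252084]
[-4.928e+00 -1.329e+00  2.000e-02 -1.000e-03 -2.000e-03 -3.000e-03]
```

Call:
{"op": "arm_command", "data": {"steps": [{"tx":-1.0,"ty":-0.3,"tz":0,"wx":0,"wy":0,"wz":0,"claw":1},{"tx":-2.1,"ty":-0.6,"tz":0,"wx":0,"wy":0,"wz":0,"claw":1},{"tx":-3.2,"ty":-0.9,"tz":0,"wx":0,"wy":0,"wz":0,"claw":1},{"tx":-4.2,"ty":-1.15,"tz":0,"wx":0,"wy":0,"wz":0,"claw":1},{"tx":-4.93,"ty":-1.33,"tz":0,"wx":0,"wy":0,"wz":0,"claw":1},{"tx":-4.93,"ty":-1.33,"tz":0,"wx":0,"wy":0,"wz":0,"claw":1}]}}

```text
time_s: 1.9
ee_pos: [0.6924, 0.1609, 0.3893]
tcp_rot: [-3.14, -0.002, 2.616]
contact_force: [-0.3, -0.2, -0.3]
grip_width: 0.998
grip_force: 0.0
```

```bash
cat >> h.py <<'E'
def wrist():
    s=sense(); im,d,c=snap('wrist');T=np.eye(4);T[:3,:3]=R.from_euler('xyz',s['tcp_rot']).as_matrix();T[:3,3]=s['ee_pos'];M=T@c['hand_eye']
    c['eye']=M[:3,3];c['attitude']=M[:3,:3]; return s,im,cloud(d,c)
E
python3 -c "
from h import *
s,im,p=wrist();print(s['time_s'],s['ee_pos'])
m=(im.max(2)<60)&(p[...,2]>.28)&(p[...,2]<.33)&(np.hypot(p[...,0]-.692,p[...,1]-.162)<.04)
q=p[m];from scipy.optimize import least_squares
r=least_squares(lambda k:np.linalg.norm(q-k,axis=1)-.016,[.692,.162,.29],loss='soft_l1',f_scale=.002);print(m.sum(),r.x,np.median(abs(r.fun)))
cv2.imwrite('pics/w1.png',im[...,::-1])"
```

```text
1.9 [0.69235771 0.16093955 0.38931178]
1334 [0.69202789 0.16046824 0.29509422] 0.00030782853534088925
```

View pics/w1.png

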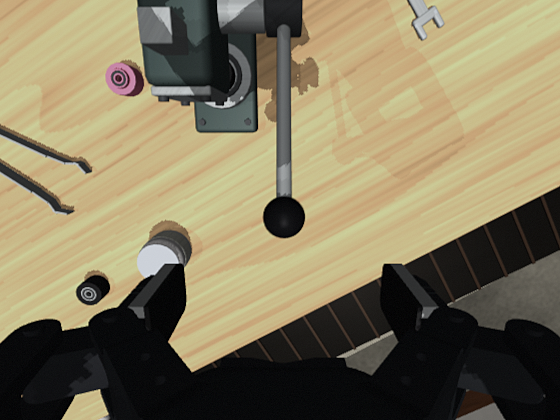

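The wrist view shows the black knob at (284,217), with the lever bar running straight back from it. The fit gives (0.692, 0.1605, 0.295), which matches the press model. Descend and grip.

Call:
{"op": "arm_command", "data": {"steps": [{"tx":0,"ty":0,"tz":0.9,"wx":0,"wy":0,"wz":0,"claw":1},{"tx":0,"ty":0,"tz":1.7,"wx":0,"wy":0,"wz":0,"claw":1},{"tx":0,"ty":0,"tz":2.3,"wx":0,"wy":0,"wz":0,"claw":1},{"tx":0,"ty":0,"tz":2.3,"wx":0,"wy":0,"wz":0,"claw":1},{"tx":0,"ty":0,"tz":2.3,"wx":0,"wy":0,"wz":0,"claw":0},{"tx":0,"ty":0,"tz":2.3,"wx":0,"wy":0,"wz":0,"claw":0},{"tx":0,"ty":0,"tz":2.3,"wx":0,"wy":0,"wz":0,"claw":0},{"tx":0,"ty":0,"tz":2.3,"wx":0,"wy":0,"wz":0,"claw":0}], "newtons": 80}}

```text
time_s: 2.95
ee_pos: [0.6908, 0.1621, 0.2791]
tcp_rot: [-3.139, 0.002, 2.619]
contact_force: [-4.9, -3.2, 5.8]
grip_width: 0.338
grip_force: 78.4
```

Call:
{"op": "arm_command", "data": {"steps": [{"tx":0,"ty":0,"tz":0,"wx":0,"wy":0,"wz":0,"claw":0},{"tx":0,"ty":0,"tz":0,"wx":0,"wy":0,"wz":0,"claw":0},{"tx":0,"ty":0,"tz":0,"wx":0,"wy":0,"wz":0,"claw":0}]}}

```text
time_s: 3.32
ee_pos: [0.6908, 0.1621, 0.2791]
tcp_rot: [-3.139, 0.002, 2.619]
contact_force: [-3.4, -3.6, 5.2]
grip_width: 0.335
grip_force: 78.5
```

```bash
python3 -c "
import numpy as np
a=np.linspace(0,1.14,9)
# tool x=+press x, tool z=down. shifts from a=0
for k in a: print(round(k,3), round((-np.cos(.52-k)+np.cos(.52))*.19/.05,2), round((np.sin(.52)-np.sin(.52-k))*.19/.05,2))"
```

```text
0.0 0.0 0.0
0.142 -0.23 0.49
0.285 -0.4 1.0
0.428 -0.49 1.54
0.57 -0.5 2.08
0.712 -0.43 2.62
0.855 -0.29 3.14
0.997 -0.08 3.63
1.14 0.2 4.1
```

Call:
{"op": "arm_command", "data": {"steps": [{"tx":-0.12,"ty":0,"tz":0.25,"wx":0,"wy":0,"wz":0,"claw":0},{"tx":-0.23,"ty":0,"tz":0.49,"wx":0,"wy":0,"wz":0,"claw":0},{"tx":-0.33,"ty":0,"tz":0.75,"wx":0,"wy":0,"wz":0,"claw":0},{"tx":-0.4,"ty":0,"tz":1.0,"wx":0,"wy":0,"wz":0,"claw":0},{"tx":-0.45,"ty":0,"tz":1.27,"wx":0,"wy":0,"wz":0,"claw":0},{"tx":-0.49,"ty":0,"tz":1.54,"wx":0,"wy":0,"wz":0,"claw":0},{"tx":-0.5,"ty":0,"tz":1.8,"wx":0,"wy":0,"wz":0,"claw":0},{"tx":-0.5,"ty":0,"tz":2.08,"wx":0,"wy":0,"wz":0,"claw":0}]}}

```text
time_s: 4.32
ee_pos: [0.7231, 0.1438, 0.1817]
tcp_rot: [3.136, 0.032, 2.616]
contact_force: [21.2, -17.8, 8.4]
grip_width: 0.333
grip_force: 78.2
```

```bash
python3 -c "
from h import *
s,im,p=wrist();print(s['time_s'],s['ee_pos'],s['contact_force'])
cv2.imwrite('pics/w2.png',im[...,::-1])"
```

```text
4.325 [0.72313022 0.14376467 0.18168396] [ 21.16878475 -17.82620792   8.39918585]
```

View pics/w2.png

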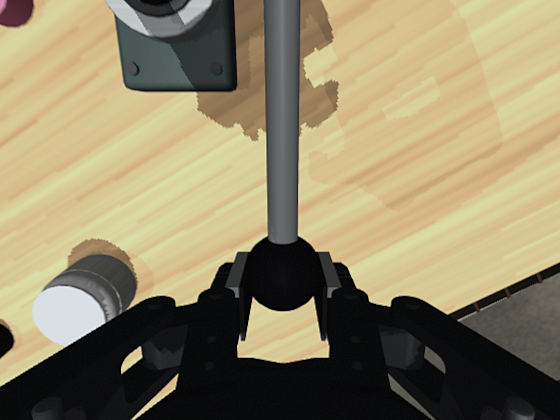

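The view shows the ball at (283,273) still between the pads, but TCP seems displaced outward. I measure this before going on.

```bash
python3 -c "
from h import *
from scipy.optimize import least_squares
s,im,p=wrist();print(s['ee_pos'],s['tcp_rot'],s['contact_force'],s['ft_torque'])
v,u=np.mgrid[:420,:560]
m=(np.hypot(u-283,v-273)<30)
q=p[m]; q=q[(q[:,2]>.15)&(q[:,2]<.25)]
r=least_squares(lambda k:np.linalg.norm(q-k,axis=1)-.016,[.715,.149,.2],loss='soft_l1',f_scale=.001);print(len(q),r.x,np.median(abs(r.fun)))
print('ball in tool',R.from_euler('xyz',s['tcp_rot']).inv().apply(r.x-s['ee_pos']))
"
```

```text
[0.72367945 0.14349008 0.17928475] [3.13560025 0.03382069 2.62070951] [ 19.80751809 -15.72840802   6.68763975] [-2.01303806 -3.22142837  1.13486437]
2796 [0.71418065 0.1478112  0.19865304] 0.0003512488584088737
ball in tool [ 0.00972859 -0.00086088 -0.01971404]
```

Call:
{"op": "arm_command", "data": {"steps": [{"tx":0,"ty":0,"tz":0,"wx":0,"wy":0,"wz":0,"claw":0},{"tx":0,"ty":0,"tz":0,"wx":0,"wy":0,"wz":0,"claw":0}]}}

```text
time_s: 4.68
ee_pos: [0.7239, 0.1434, 0.1819]
tcp_rot: [3.136, 0.034, 2.623]
contact_force: [16.6, -15.8, 8.8]
grip_width: 0.331
grip_force: 79.4
```

Call:
{"op": "arm_command", "data": {"steps": [{"tx":0,"ty":0,"tz":0,"wx":0,"wy":0,"wz":0,"claw":0},{"tx":0,"ty":0,"tz":0,"wx":0,"wy":0,"wz":0,"claw":0}], "newtons": 40}}

```text
time_s: 4.92
ee_pos: [0.7239, 0.1434, 0.182]
tcp_rot: [3.136, 0.034, 2.623]
contact_force: [16.7, -15.5, 7.5]
grip_width: 0.33
grip_force: 79.4
```

Call:
{"op": "arm_command", "data": {"steps": [{"tx":0,"ty":0,"tz":-0.28,"wx":0,"wy":0,"wz":0,"claw":0},{"tx":0.01,"ty":0,"tz":-0.54,"wx":0,"wy":0,"wz":0,"claw":0},{"tx":0.05,"ty":0,"tz":-0.81,"wx":0,"wy":0,"wz":0,"claw":0},{"tx":0.1,"ty":0,"tz":-1.08,"wx":0,"wy":0,"wz":0,"claw":0},{"tx":0.1,"ty":0,"tz":-1.08,"wx":0,"wy":0,"wz":0,"claw":0}]}}

```text
time_s: 5.55
ee_pos: [0.7109, 0.1505, 0.233]
tcp_rot: [-3.141, 0.011, 2.621]
contact_force: [-12.3, -0.3, 5.1]
grip_width: 0.333
grip_force: 91.2
```

```bash
cat >> h.py <<'E'
from scipy.optimize import least_squares
def ball():
    s,im,p=wrist(); T=R.from_euler('xyz',s['tcp_rot'])
    l=T.inv().apply((p-s['ee_pos']).reshape(-1,3))
    dark=(im.max(2)<60).ravel()
    m=dark&(np.abs(l[:,1])<.012)&(np.abs(l[:,0])<.03)&(l[:,2]>-.05)&(l[:,2]<.01)
    q=l[m]; r=least_squares(lambda k:np.linalg.norm(q-k,axis=1)-.016,[0.005,0,-.02],loss='soft_l1',f_scale=.001)
    w=T.apply(r.x)+s['ee_pos']
    print('t',s['time_s'],'ball tool',r.x,'world',w,'n',m.sum(),np.median(abs(r.fun)),'lever',.52-np.arcsin(np.clip((w[2]-.2)/.19,-1,1)));print(s['contact_force'],s['tcp_rot'],s['grip_force'])
E
python3 -c "
from h import *
ball()"
```

```text
t 5.55 ball tool [ 0.00269792 -0.00073679 -0.01880602] world [0.70803672 0.15132355 0.25176927] n 4010 0.00029433191521672543 lever 0.244040933112965
[-12.33149457  -0.26762134   5.09675175] [-3.14128609  0.01112436  2.62077186] 91.24588251113892
```

The ball drifts across the pads as the lever turns, and drifts back as the lever returns. I'll go back to rest, release, and regrip with the tool pre-tilted so that it turns along with the lever.

Call:
{"op": "arm_command", "data": {"steps": [{"tx":0.07,"ty":0,"tz":-0.25,"wx":0,"wy":0,"wz":0,"claw":0},{"tx":0.17,"ty":0,"tz":-0.5,"wx":0,"wy":0,"wz":0,"claw":0},{"tx":0.28,"ty":0,"tz":-0.75,"wx":0,"wy":0,"wz":0,"claw":0},{"tx":0.4,"ty":0,"tz":-1.0,"wx":0,"wy":0,"wz":0,"claw":0},{"tx":0.4,"ty":0,"tz":-1.05,"wx":0,"wy":0,"wz":0,"claw":0},{"tx":0.4,"ty":0,"tz":-1.05,"wx":0,"wy":0,"wz":0,"claw":0}]}}

```text
time_s: 6.35
ee_pos: [0.6875, 0.1641, 0.2756]
tcp_rot: [-3.137, -0.012, 2.612]
contact_force: [-7.2, 0.8, -3.8]
grip_width: 0.332
grip_force: 88.7
```

```bash
python3 -c "
from h import *
ball()"
```

```text
t 6.35 ball tool [-0.0058554  -0.00085968 -0.01962896] world [0.69231167 0.16041692 0.29514392] n 4079 0.00029557459380196577 lever -0.004473634243837732
[-7.20039033  0.8492534  -3.83361372] [-3.13676572 -0.0115165   2.61189687] 88.67013216018677
```

Call:
{"op": "arm_command", "data": {"steps": [{"tx":0,"ty":0,"tz":0,"wx":0,"wy":0,"wz":0,"claw":0.8},{"tx":0,"ty":0,"tz":0,"wx":0,"wy":0,"wz":0,"claw":0.8},{"tx":0,"ty":0,"tz":0,"wx":0,"wy":0,"wz":0,"claw":0.8},{"tx":0,"ty":0,"tz":0,"wx":0,"wy":0,"wz":0,"claw":0.8}], "newtons": 40}}

```text
time_s: 6.9
ee_pos: [0.6914, 0.1636, 0.2796]
tcp_rot: [3.141, 0.001, 2.62]
contact_force: [1.1, 0.2, -0.6]
grip_width: 0.801
grip_force: 0.0
```

```bash
python3 -c "
from h import *
ball()
Rt=R.from_euler('xyz',[np.pi,0,2.62])*R.from_rotvec([0,-.35,0]); b=np.array([.692,.1605,.295])
print(sense()['ee_pos'],rel(b+Rt.apply([0,0,.021]),Rt.as_euler('xyz')))"
```

```text
t 6.9 ball tool [-0.00241033 -0.00233079 -0.01559815] world [0.69230725 0.16039806 0.29515005] n 3790 0.00029625414897545277 lever -0.0045109144497800235
[ 1.07550448  0.23754013 -0.60332414] [3.14072857e+00 1.11701989e-03 2.61975473e+00] 0.0
[0.6912797  0.16360693 0.2793334 ] [-0.187 -0.047  0.081  0.004 -2.501 -0.003]
```

Call:
{"op": "arm_command", "data": {"steps": [{"tx":-0.1,"ty":-0.05,"tz":0.04,"wx":0,"wy":-1.25,"wz":0,"claw":0.8},{"tx":-0.19,"ty":-0.05,"tz":0.08,"wx":0,"wy":-2.5,"wz":0,"claw":0.8},{"tx":-0.19,"ty":-0.05,"tz":0.08,"wx":0,"wy":-2.5,"wz":0,"claw":0.8},{"tx":-0.19,"ty":-0.05,"tz":0.08,"wx":0,"wy":-2.5,"wz":0,"claw":0},{"tx":-0.19,"ty":-0.05,"tz":0.08,"wx":0,"wy":-2.5,"wz":0,"claw":0},{"tx":-0.19,"ty":-0.05,"tz":0.08,"wx":0,"wy":-2.5,"wz":0,"claw":0},{"tx":-0.19,"ty":-0.05,"tz":0.08,"wx":0,"wy":-2.5,"wz":0,"claw":0},{"tx":-0.19,"ty":-0.05,"tz":0.08,"wx":0,"wy":-2.5,"wz":0,"claw":0}]}}

```text
time_s: 7.95
ee_pos: [0.6996, 0.157, 0.2761]
tcp_rot: [3.138, 0.352, 2.619]
contact_force: [4.8, 2.9, 1.3]
grip_width: 0.348
grip_force: 39.4
```

```bash
python3 -c "
from h import *
ball(); s=sense(); base=(s['ee_pos'],s['tcp_rot'])
Rz=R.from_euler('xyz',[np.pi,0,2.62]); Rt=lambda f:Rz*R.from_rotvec([0,f,0])
O=np.array([.692,.1605,.295])+Rt(-.35).apply([0,0,.021]); B=(O,Rt(-.35).as_euler('xyz'))
def pose(a):
    f=-.35+a*.7/1.12
    d=np.array([.19*(np.cos(.52)-np.cos(.52-a)),0,.19*(np.sin(.52)-np.sin(.52-a))])
    k=np.array([.692,.1605,.295])+Rz.apply(d)
    return k+Rt(f).apply([0,0,.021]),Rt(f).as_euler('xyz')
for i in range(3):
  A=[0,.5,.9,1.17]
  for a in np.linspace(A[i],A[i+1],[8,8,6][i]+1)[1:]: print(round(a,3),rel(*pose(a),base=pose(A[i]))[[0,2,4]])
  print()
"
```

```text
t 7.95 ball tool [ 0.00079076 -0.00061071 -0.02051843] world [0.6924421  0.16033712 0.29508837] n 4039 0.0002951446395739639 lever -0.004135937029464465
[4.75750244 2.88054306 1.28085939] [3.13784769 0.35220165 2.61875312] 39.41997528076172
0.062 [-0.016  0.235  0.28 ]
0.125 [-0.018  0.471  0.56 ]
0.188 [-0.005  0.707  0.839]
0.25 [0.023 0.941 1.119]
0.312 [0.065 1.175 1.399]
0.375 [0.122 1.405 1.679]
0.438 [0.194 1.632 1.958]
0.5 [0.279 1.854 2.238]

0.55 [0.021 0.19  0.224]
0.6 [0.052 0.378 0.448]
0.65 [0.092 0.565 0.671]
0.7 [0.141 0.75  0.895]
0.75 [0.2   0.933 1.119]
0.8 [0.268 1.112 1.343]
0.85 [0.344 1.289 1.567]
0.9 [0.43  1.461 1.79 ]

0.945 [0.044 0.168 0.201]
0.99 [0.096 0.334 0.403]
1.035 [0.155 0.497 0.604]
1.08 [0.221 0.658 0.806]
1.125 [0.295 0.816 1.007]
1.17 [0.375 0.97  1.209]
```

Call:
{"op": "arm_command", "data": {"steps": [{"tx":-0.02,"ty":0,"tz":0.24,"wx":0,"wy":0.28,"wz":0,"claw":0},{"tx":-0.02,"ty":0,"tz":0.47,"wx":0,"wy":0.56,"wz":0,"claw":0},{"tx":0,"ty":0,"tz":0.71,"wx":0,"wy":0.84,"wz":0,"claw":0},{"tx":0.02,"ty":0,"tz":0.94,"wx":0,"wy":1.12,"wz":0,"claw":0},{"tx":0.07,"ty":0,"tz":1.18,"wx":0,"wy":1.4,"wz":0,"claw":0},{"tx":0.12,"ty":0,"tz":1.41,"wx":0,"wy":1.68,"wz":0,"claw":0},{"tx":0.19,"ty":0,"tz":1.63,"wx":0,"wy":1.96,"wz":0,"claw":0},{"tx":0.28,"ty":0,"tz":1.85,"wx":0,"wy":2.24,"wz":0,"claw":0}]}}

```text
time_s: 9.0
ee_pos: [0.7162, 0.1474, 0.1869]
tcp_rot: [3.138, 0.04, 2.619]
contact_force: [3.3, 1.9, 9.6]
grip_width: 0.35
grip_force: 40.5
```

```bash
python3 -c "
from h import *
ball()"
```

```text
t 9.0 ball tool [ 0.00134799 -0.0006597  -0.02099665] world [0.7139867  0.14788293 0.20783855] n 3990 0.0003102656401329888 lever 0.47873277269888387
[3.31237221 1.87116498 9.5808806 ] [3.13762533 0.03968519 2.61915612] 40.474913120269775
```

The ball now stays centred and the force is small, so I continue down.

Call:
{"op": "arm_command", "data": {"steps": [{"tx":0.02,"ty":0,"tz":0.19,"wx":0,"wy":0.22,"wz":0,"claw":0},{"tx":0.05,"ty":0,"tz":0.38,"wx":0,"wy":0.45,"wz":0,"claw":0},{"tx":0.09,"ty":0,"tz":0.57,"wx":0,"wy":0.67,"wz":0,"claw":0},{"tx":0.14,"ty":0,"tz":0.75,"wx":0,"wy":0.9,"wz":0,"claw":0},{"tx":0.2,"ty":0,"tz":0.93,"wx":0,"wy":1.12,"wz":0,"claw":0},{"tx":0.27,"ty":0,"tz":1.11,"wx":0,"wy":1.34,"wz":0,"claw":0},{"tx":0.34,"ty":0,"tz":1.29,"wx":0,"wy":1.57,"wz":0,"claw":0},{"tx":0.43,"ty":0,"tz":1.46,"wx":0,"wy":1.79,"wz":0,"claw":0}]}}

```text
time_s: 10.05
ee_pos: [0.702, 0.1558, 0.1149]
tcp_rot: [3.136, -0.206, 2.62]
contact_force: [4.0, -2.2, 14.3]
grip_width: 0.351
grip_force: 41.9
```

Call:
{"op": "arm_command", "data": {"steps": [{"tx":0.04,"ty":0,"tz":0.17,"wx":0,"wy":0.2,"wz":0,"claw":0},{"tx":0.1,"ty":0,"tz":0.33,"wx":0,"wy":0.4,"wz":0,"claw":0},{"tx":0.16,"ty":0,"tz":0.5,"wx":0,"wy":0.6,"wz":0,"claw":0},{"tx":0.22,"ty":0,"tz":0.66,"wx":0,"wy":0.8,"wz":0,"claw":0},{"tx":0.3,"ty":0,"tz":0.82,"wx":0,"wy":1.0,"wz":0,"claw":0},{"tx":0.35,"ty":0,"tz":0.92,"wx":0,"wy":1.15,"wz":0,"claw":0},{"tx":0.35,"ty":0,"tz":0.92,"wx":0,"wy":1.15,"wz":0,"claw":0}]}}

```text
time_s: 10.92
ee_pos: [0.6847, 0.166, 0.0811]
tcp_rot: [3.132, -0.353, 2.62]
contact_force: [9.8, -7.8, 26.4]
grip_width: 0.349
grip_force: 43.9
```

```bash
python3 -c "
from h import *
ball()"
```

```text
t 10.925 ball tool [ 0.00042244 -0.00083144 -0.02389614] world [0.69098044 0.16117436 0.10364719] n 3929 0.00029526779854916266 lever 1.0518399737743858
[ 9.8299664  -7.81301664 26.38643079] [ 3.13151651 -0.35322662  2.62018637] 43.90623092651367
```

Call:
{"op": "arm_command", "data": {"steps": [{"tx":0.03,"ty":0,"tz":0.1,"wx":0,"wy":0,"wz":0,"claw":0},{"tx":0.03,"ty":0,"tz":0.1,"wx":0,"wy":0,"wz":0,"claw":0},{"tx":0.03,"ty":0,"tz":0.1,"wx":0,"wy":0,"wz":0,"claw":0}]}}

```text
time_s: 11.35
ee_pos: [0.6837, 0.1666, 0.0791]
tcp_rot: [3.131, -0.348, 2.622]
contact_force: [11.3, -10.8, 30.6]
grip_width: 0.349
grip_force: 45.1
```

```bash
python3 -c "
from h import *
ball()
Rz=R.from_euler('xyz',[np.pi,0,2.62]); Rt=lambda f:Rz*R.from_rotvec([0,f,0])
def pose(a):
    f=-.35+a*.7/1.12
    d=np.array([.19*(np.cos(.52)-np.cos(.52-a)),0,.19*(np.sin(.52)-np.sin(.52-a))])
    k=np.array([.692,.1605,.295])+Rz.apply(d)
    return k+Rt(f).apply([0,0,.021]),Rt(f).as_euler('xyz')
A=[1.155,.85,.5,.15,-.02]
for i in range(4):
  for a in np.linspace(A[i],A[i+1],[8,8,8,6][i]+1)[1:]: print(round(a,3),rel(*pose(a),base=pose(A[i]))[[0,2,4]].round(2))
  print()
"
```

```text
t 11.35 ball tool [ 0.00011473 -0.00081012 -0.02521912] world [0.69056413 0.16140884 0.10281485] n 3989 0.00030364994232831566 lever 1.0569304179792132
[ 11.2501488  -10.82837638  30.55347428] [ 3.13095885 -0.34766802  2.62152856] 45.0861257314682
1.117 [-0.04 -0.14 -0.17]
1.079 [-0.08 -0.28 -0.34]
1.041 [-0.12 -0.43 -0.51]
1.002 [-0.15 -0.57 -0.68]
0.964 [-0.17 -0.72 -0.85]
0.926 [-0.19 -0.86 -1.02]
0.888 [-0.2  -1.01 -1.2 ]
0.85 [-0.21 -1.16 -1.36]

0.806 [-0.03 -0.16 -0.2 ]
0.762 [-0.06 -0.33 -0.39]
0.719 [-0.08 -0.5  -0.59]
0.675 [-0.09 -0.66 -0.78]
0.631 [-0.09 -0.83 -0.98]
0.588 [-0.09 -1.   -1.18]
0.544 [-0.08 -1.17 -1.37]
0.5 [-0.06 -1.33 -1.57]

0.456 [-0.01 -0.17 -0.2 ]
0.412 [-0.01 -0.33 -0.39]
0.369 [-0.01 -0.5  -0.59]
0.325 [ 0.   -0.66 -0.78]
0.281 [ 0.02 -0.83 -0.98]
0.238 [ 0.04 -0.99 -1.18]
0.194 [ 0.08 -1.16 -1.37]
0.15 [ 0.12 -1.32 -1.57]

0.122 [ 0.01 -0.11 -0.13]
0.093 [ 0.02 -0.21 -0.25]
0.065 [ 0.03 -0.32 -0.38]
0.037 [ 0.04 -0.42 -0.51]
0.008 [ 0.06 -0.53 -0.63]
-0.02 [ 0.08 -0.64 -0.76]
```

The lever is at its stop: it barely moved (1.052 to 1.057) under 30 N. Now ease it back.

Call:
{"op": "arm_command", "data": {"steps": [{"tx":-0.06,"ty":0,"tz":-0.2,"wx":0,"wy":-0.17,"wz":0,"claw":0},{"tx":-0.11,"ty":0,"tz":-0.36,"wx":0,"wy":-0.34,"wz":0,"claw":0},{"tx":-0.15,"ty":0,"tz":-0.52,"wx":0,"wy":-0.51,"wz":0,"claw":0},{"tx":-0.18,"ty":0,"tz":-0.67,"wx":0,"wy":-0.68,"wz":0,"claw":0},{"tx":-0.2,"ty":0,"tz":-0.82,"wx":0,"wy":-0.85,"wz":0,"claw":0},{"tx":-0.22,"ty":0,"tz":-0.96,"wx":0,"wy":-1.02,"wz":0,"claw":0},{"tx":-0.23,"ty":0,"tz":-1.11,"wx":0,"wy":-1.2,"wz":0,"claw":0},{"tx":-0.24,"ty":0,"tz":-1.26,"wx":0,"wy":-1.36,"wz":0,"claw":0}]}}

```text
time_s: 12.4
ee_pos: [0.7042, 0.1544, 0.1228]
tcp_rot: [3.137, -0.178, 2.62]
contact_force: [2.4, 2.9, 8.4]
grip_width: 0.351
grip_force: 43.5
```

Call:
{"op": "arm_command", "data": {"steps": [{"tx":-0.03,"ty":0,"tz":-0.16,"wx":0,"wy":-0.2,"wz":0,"claw":0},{"tx":-0.06,"ty":0,"tz":-0.33,"wx":0,"wy":-0.39,"wz":0,"claw":0},{"tx":-0.08,"ty":0,"tz":-0.5,"wx":0,"wy":-0.59,"wz":0,"claw":0},{"tx":-0.09,"ty":0,"tz":-0.66,"wx":0,"wy":-0.78,"wz":0,"claw":0},{"tx":-0.09,"ty":0,"tz":-0.83,"wx":0,"wy":-0.98,"wz":0,"claw":0},{"tx":-0.09,"ty":0,"tz":-1.0,"wx":0,"wy":-1.18,"wz":0,"claw":0},{"tx":-0.08,"ty":0,"tz":-1.17,"wx":0,"wy":-1.37,"wz":0,"claw":0},{"tx":-0.06,"ty":0,"tz":-1.33,"wx":0,"wy":-1.57,"wz":0,"claw":0}]}}

```text
time_s: 13.4
ee_pos: [0.7155, 0.1479, 0.1863]
tcp_rot: [3.138, 0.037, 2.62]
contact_force: [0.2, 4.4, 5.8]
grip_width: 0.348
grip_force: 43.7
```

```bash
python3 -c "
from h import *
ball()"
```

```text
t 13.4 ball tool [ 0.0004773  -0.00064541 -0.02580824] world [0.71384832 0.14800488 0.21204291] n 4268 0.0002964963820931317 lever 0.4565737226695915
[0.22200493 4.38597881 5.84223515] [3.13848356 0.03720589 2.61957435] 43.74589383602142
```

Call:
{"op": "arm_command", "data": {"steps": [{"tx":-0.01,"ty":0,"tz":-0.17,"wx":0,"wy":-0.2,"wz":0,"claw":0},{"tx":-0.01,"ty":0,"tz":-0.33,"wx":0,"wy":-0.39,"wz":0,"claw":0},{"tx":-0.01,"ty":0,"tz":-0.5,"wx":0,"wy":-0.59,"wz":0,"claw":0},{"tx":0,"ty":0,"tz":-0.66,"wx":0,"wy":-0.78,"wz":0,"claw":0},{"tx":0.02,"ty":0,"tz":-0.83,"wx":0,"wy":-0.98,"wz":0,"claw":0},{"tx":0.04,"ty":0,"tz":-0.99,"wx":0,"wy":-1.18,"wz":0,"claw":0},{"tx":0.08,"ty":0,"tz":-1.16,"wx":0,"wy":-1.37,"wz":0,"claw":0},{"tx":0.12,"ty":0,"tz":-1.32,"wx":0,"wy":-1.57,"wz":0,"claw":0}]}}

```text
time_s: 14.45
ee_pos: [0.7079, 0.1523, 0.2509]
tcp_rot: [3.139, 0.257, 2.619]
contact_force: [0.5, 5.2, 5.3]
grip_width: 0.353
grip_force: 44.2
```

Call:
{"op": "arm_command", "data": {"steps": [{"tx":0.01,"ty":0,"tz":-0.11,"wx":0,"wy":-0.13,"wz":0,"claw":0},{"tx":0.02,"ty":0,"tz":-0.21,"wx":0,"wy":-0.25,"wz":0,"claw":0},{"tx":0.03,"ty":0,"tz":-0.32,"wx":0,"wy":-0.38,"wz":0,"claw":0},{"tx":0.04,"ty":0,"tz":-0.42,"wx":0,"wy":-0.51,"wz":0,"claw":0},{"tx":0.06,"ty":0,"tz":-0.53,"wx":0,"wy":-0.63,"wz":0,"claw":0},{"tx":0.06,"ty":0,"tz":-0.53,"wx":0,"wy":-0.63,"wz":0,"claw":0},{"tx":0.06,"ty":0,"tz":-0.53,"wx":0,"wy":-0.63,"wz":0,"claw":0}]}}

```text
time_s: 15.32
ee_pos: [0.7016, 0.1558, 0.2707]
tcp_rot: [3.138, 0.346, 2.62]
contact_force: [15.9, 3.9, -9.4]
grip_width: 0.351
grip_force: 43.4
```

```bash
python3 -c "
from h import *
ball();s=sense();print(s['ee_pos'])"
```

```text
t 15.325 ball tool [ 0.00140469 -0.00051278 -0.02675434] world [0.6923197  0.16043949 0.29534399] n 4470 0.0002985303747509802 lever -0.005690622132826673
[15.93712026  3.87663981 -9.4199984 ] [3.13786139 0.34642577 2.61996498] 43.357837200164795
[0.70163104 0.15577368 0.27061755]
```

Lever is at rest. Release and back off.

Call:
{"op": "arm_command", "data": {"steps": [{"tx":-0.1,"ty":0,"tz":0.1,"wx":0,"wy":0,"wz":0,"claw":0.9},{"tx":-0.1,"ty":0,"tz":0.1,"wx":0,"wy":0,"wz":0,"claw":0.9},{"tx":-0.1,"ty":0,"tz":0.1,"wx":0,"wy":0,"wz":0,"claw":0.9},{"tx":-0.1,"ty":0,"tz":0.1,"wx":0,"wy":0,"wz":0,"claw":0.9},{"tx":0,"ty":0,"tz":-0.6,"wx":0,"wy":0,"wz":0,"claw":0.9},{"tx":0,"ty":0,"tz":-1.4,"wx":0,"wy":0,"wz":0,"claw":0.9},{"tx":0,"ty":0,"tz":-2.2,"wx":0,"wy":0,"wz":0,"claw":0.9},{"tx":0,"ty":0,"tz":-2.4,"wx":0,"wy":0,"wz":0,"claw":0.9}]}}

```text
time_s: 16.38
ee_pos: [0.6643, 0.1768, 0.3917]
tcp_rot: [3.137, 0.348, 2.619]
contact_force: [-0.5, -1.1, -0.2]
grip_width: 0.899
grip_force: 0.0
```

```bash
python3 -c "
from h import *
s=sense();print(s['ee_pos'],s['joint_positions'])
im,d,c=snap('side');p=cloud(d,c);q=p[135:160,300:330].reshape(-1,3);q=q[(q[:,2]>.25)&(q[:,2]<.35)];print('knob now',np.median(q,axis=0),'before [.6865 .1458 .3058]')
print(rel([.46,-.19,.30],[np.pi,0,3.63]))"
```

```text
[0.66431073 0.176826   0.39168231] [ 0.1931109   0.11482997  1.51495414 -0.23395697  1.25023206 -0.81104625]
knob now [0.68224225 0.15895406 0.29587652] before [.6865 .1458 .3058]
[ 0.501 -8.402  1.718 -1.229  2.279 -7.16 ]
```

Call:
{"op": "arm_command", "data": {"steps": [{"tx":0,"ty":-1.0,"tz":-0.1,"wx":-0.15,"wy":0.28,"wz":-0.9,"claw":0.9},{"tx":0.1,"ty":-2.1,"tz":0.2,"wx":-0.31,"wy":0.57,"wz":-1.79,"claw":0.9},{"tx":0.2,"ty":-3.2,"tz":0.5,"wx":-0.46,"wy":0.85,"wz":-2.69,"claw":0.9},{"tx":0.3,"ty":-4.2,"tz":0.8,"wx":-0.61,"wy":1.14,"wz":-3.58,"claw":0.9},{"tx":0.3,"ty":-5.3,"tz":1.1,"wx":-0.77,"wy":1.42,"wz":-4.48,"claw":0.9},{"tx":0.4,"ty":-6.3,"tz":1.3,"wx":-0.92,"wy":1.71,"wz":-5.37,"claw":0.9},{"tx":0.5,"ty":-7.4,"tz":1.5,"wx":-1.08,"wy":1.99,"wz":-6.27,"claw":0.9},{"tx":0.5,"ty":-8.4,"tz":1.72,"wx":-1.23,"wy":2.28,"wz":-7.16,"claw":0.9}]}}

```text
time_s: 17.42
ee_pos: [0.4572, -0.1918, 0.2947]
tcp_rot: [3.136, -0.008, -2.651]
contact_force: [0.3, -0.1, 0.8]
grip_width: 0.895
grip_force: 0.0
```

```bash
python3 -c "
from h import *
s,im,p=wrist();print(s['time_s'],s['ee_pos'],s['tcp_rot'],s['joint_positions'])
np.savez('wr.npz',im=im,p=p);cv2.imwrite('pics/w3.png',im[...,::-1])"
```

```text
17.425 [ 0.45718122 -0.19181775  0.29474513] [ 3.13571396 -0.00824094 -2.65093722] [-0.5998461  -0.15665617  1.92730047 -0.00467707  1.37997169 -2.66036582]
```

View pics/w3.png

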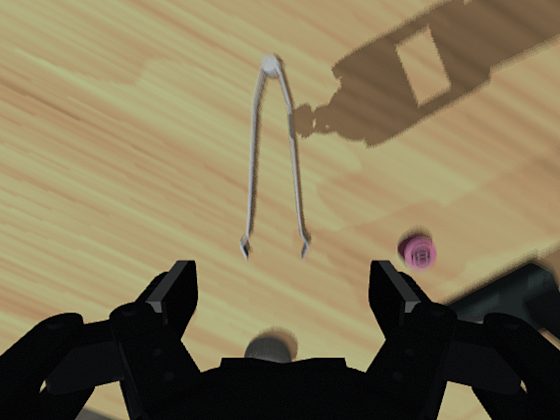

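The wrist view shows the tongs' bend at (270,65) and jaws at (245,245) and (305,243), pointing toward tool -x as wanted. Pink roller at (418,252), out of the way. Fit the tongs.

```bash
cat > tf.py <<'E'
from h import *
np.set_printoptions(precision=4,suppress=True)
def tongs(im,p,x0=(.44,-.212,.49),zlo=.010,zhi=.035):
    q=p.reshape(-1,3); q=q[(np.hypot(q[:,0]-x0[0],q[:,1]-x0[1])<.17)&(q[:,2]>zlo)&(q[:,2]<zhi)]
    def L(k):
        c,s=np.cos(k[2]),np.sin(k[2]); d=q[:,:2]-k[:2]; return np.c_[c*d[:,0]+s*d[:,1],-s*d[:,0]+c*d[:,1]]
    def g(k):
        l=L(k); m=(l[:,0]>-.065)&(l[:,0]<.075); return np.where(m,np.abs(l[:,1])-(.0265+.085*l[:,0]),0.02)
    best=None
    for y in (-.1,0,.1):
        r=least_squares(g,[x0[0],x0[1],x0[2]+y],loss='soft_l1',f_scale=.002)
        if best is None or r.cost<best.cost: best=r
    l=L(best.x); m=(l[:,0]>-.065)&(l[:,0]<.075)
    print(best.x,m.sum(),'med',np.median(abs(best.fun[m])),'x',np.percentile(l[:,0],[.5,2,98,99.5]),'z98',np.percentile(q[:,2],98))
    for a in (-.05,0,.05):
        k=np.abs(l[:,0]-a)<.008; print(a,[ (l[k&(sg*l[:,1]>0),1]).mean().round(4) for sg in (1,-1)])
    # absolute x by ends
    return best.x
if __name__=='__main__':
    s,im,p=wrist();print(s['time_s'],s['ee_pos'],s['tcp_rot']); tongs(im,p)
E
python3 tf.py
```

```text
17.475 [ 0.4553 -0.196   0.2929] [ 3.1352 -0.0141 -2.6514]
[ 0.4405 -0.2117  0.4901] 658 med 0.0009363120748419815 x [-0.1183 -0.1162  0.1296  0.1337] z98 0.02618151679179028
-0.05 [np.float64(0.0216), np.float64(-0.0222)]
0 [np.float64(0.0261), np.float64(-0.0262)]
0.05 [np.float64(0.0306), np.float64(-0.0302)]
```

```bash
python3 -c "
from h import *
print(rel([.436,-.214,.16],[np.pi,0,.49+np.pi]),sense()['ee_pos'])"
```

```text
[ 0.528 -0.191  2.672  0.052 -0.073 -0.051] [ 0.456612   -0.19348695  0.29338364]
```

Call:
{"op": "arm_command", "data": {"steps": [{"tx":0.2,"ty":-0.1,"tz":0.9,"wx":0,"wy":0,"wz":0,"claw":0.95},{"tx":0.4,"ty":-0.15,"tz":1.8,"wx":0,"wy":0,"wz":0,"claw":0.95},{"tx":0.5,"ty":-0.19,"tz":2.6,"wx":0,"wy":0,"wz":0,"claw":0.95},{"tx":0.5,"ty":-0.19,"tz":2.6,"wx":0,"wy":0,"wz":0,"claw":0.95},{"tx":0.5,"ty":-0.19,"tz":2.6,"wx":0,"wy":0,"wz":0,"claw":0.95},{"tx":0.5,"ty":-0.19,"tz":2.6,"wx":0,"wy":0,"wz":0,"claw":0.95}]}}

```text
time_s: 18.27
ee_pos: [0.4422, -0.2113, 0.1698]
tcp_rot: [-3.14, -0.004, -2.654]
contact_force: [0.7, 0.1, -0.3]
grip_width: 0.943
grip_force: 0.0
```

```bash
python3 tf.py; python3 -c "
from h import *
s=sense();print(s['ee_pos'],s['tcp_rot'],s['joint_positions'])"
```

```text
18.275 [ 0.4422 -0.2113  0.1698] [-3.1399 -0.0036 -2.6537]
[ 0.4401 -0.212   0.49  ] 1307 med 0.000977715172457802 x [-0.1179 -0.1159  0.1312  0.1348] z98 0.02609168243791592
-0.05 [np.float64(0.0215), np.float64(-0.0221)]
0 [np.float64(0.026), np.float64(-0.0261)]
0.05 [np.float64(0.0306), np.float64(-0.0301)]
[ 0.44206303 -0.21123833  0.16964374] [-3.14006627 -0.00369696 -2.65369941] [-0.65111855 -0.06559001  2.07818895 -0.00442058  1.12915834 -2.70792116]
```

```bash
python3 -c "
from h import *
print(rel([.4366,-.2139,.005],[np.pi,0,.49+np.pi]))"
```

```text
[ 0.109  0.009  3.293 -0.011 -0.026 -0.015]
```

Call:
{"op": "arm_command", "data": {"steps": [{"tx":0.05,"ty":0,"tz":1.0,"wx":0,"wy":0,"wz":0,"claw":0.95},{"tx":0.1,"ty":0.01,"tz":2.0,"wx":0,"wy":0,"wz":0,"claw":0.95},{"tx":0.11,"ty":0.01,"tz":2.8,"wx":0,"wy":0,"wz":0,"claw":0.95},{"tx":0.11,"ty":0.01,"tz":3.1,"wx":0,"wy":0,"wz":0,"claw":0.95},{"tx":0.11,"ty":0.01,"tz":3.2,"wx":0,"wy":0,"wz":0,"claw":0.95},{"tx":0.11,"ty":0.01,"tz":3.2,"wx":0,"wy":0,"wz":0,"claw":0.95},{"tx":0.11,"ty":0.01,"tz":3.2,"wx":0,"wy":0,"wz":0,"claw":0.95}]}}

```text
time_s: 19.2
ee_pos: [0.436, -0.2139, 0.0092]
tcp_rot: [-3.14, -0.004, -2.654]
contact_force: [-0.0, -0.9, -0.7]
grip_width: 0.947
grip_force: 0.0
```

```bash
python3 -c "
from h import *
print(rel([.4366,-.2139,.004],[np.pi,0,.49+np.pi]))"
```

```text
[-0.01  -0.006  0.104 -0.008 -0.029 -0.017]
```

Call:
{"op": "arm_command", "data": {"steps": [{"tx":0,"ty":0,"tz":0.13,"wx":0,"wy":0,"wz":0,"claw":0.95},{"tx":0,"ty":0,"tz":0.13,"wx":0,"wy":0,"wz":0,"claw":0.75},{"tx":0,"ty":0,"tz":0.13,"wx":0,"wy":0,"wz":0,"claw":0.57},{"tx":0,"ty":0,"tz":0.13,"wx":0,"wy":0,"wz":0,"claw":0.57},{"tx":0,"ty":0,"tz":0.13,"wx":0,"wy":0,"wz":0,"claw":0.57},{"tx":0,"ty":0,"tz":0.13,"wx":0,"wy":0,"wz":0,"claw":0.57}], "newtons": 40}}

```text
time_s: 19.95
ee_pos: [0.4358, -0.2137, 0.0023]
tcp_rot: [-3.141, -0.004, -2.654]
contact_force: [-1.2, 0.1, 4.7]
grip_width: 0.573
grip_force: 11.2
```

```bash
python3 tf.py; python3 -c "
from h import *
s=sense();print(s['ee_pos'],s['tcp_rot'],s['contact_force'],s['grip_force'])"
```

```text
19.95 [ 0.4358 -0.2137  0.0023] [-3.1414 -0.0043 -2.6542]
[ 0.44   -0.2119  0.49  ] 7198 med 0.0033927049114119492 x [-0.1112 -0.1102  0.0217  0.0274] z98 0.03307026644151592
-0.05 [np.float64(0.0197), np.float64(-0.0197)]
0 [np.float64(0.0237), np.float64(-0.0223)]
0.05 [np.float64(nan), np.float64(nan)]
[ 0.43583172 -0.21375665  0.00228692] [-3.14144544 -0.00430781 -2.65419948] [-0.63577599 -0.54253727  5.09525859] 11.164389506010934tf.py:16: RuntimeWarning: Mean of empty slice.
  k=np.abs(l[:,0]-a)<.008; print(a,[ (l[k&(sg*l[:,1]>0),1]).mean().round(4) for sg in (1,-1)])
  ret = ret.dtype.type(ret / rcount)
```

Call:
{"op": "arm_command", "data": {"steps": [{"tx":0,"ty":0,"tz":-0.5,"wx":0,"wy":0,"wz":0,"claw":0.57},{"tx":0,"ty":0,"tz":-1.3,"wx":0,"wy":0,"wz":0,"claw":0.57},{"tx":0,"ty":0,"tz":-2.3,"wx":0,"wy":0,"wz":0,"claw":0.57},{"tx":0,"ty":0,"tz":-3.3,"wx":0,"wy":0,"wz":0,"claw":0.57},{"tx":0,"ty":0,"tz":-4.0,"wx":0,"wy":0,"wz":0,"claw":0.57},{"tx":0,"ty":0,"tz":-4.0,"wx":0,"wy":0,"wz":0,"claw":0.57}]}}

```text
time_s: 20.75
ee_pos: [0.4373, -0.2139, 0.2041]
tcp_rot: [-3.137, -0.003, -2.654]
contact_force: [0.3, 0.0, -2.1]
grip_width: 0.57
grip_force: 9.6
```

```bash
python3 -c "
from h import *
s=sense();print(s['ee_pos'],s['tcp_rot'],s['grip_width'],s['grip_force'])
print(rel([.435,.0,.215],[np.pi,0,4.11]))"
```

```text
[ 0.43733923 -0.2138668   0.20413172] [-3.13734500e+00 -2.59464823e-03 -2.65397159e+00] 0.5700846615003272 9.595024029258639
[-1.962  3.8   -0.239 -0.025 -0.026 -3.443]
```

Call:
{"op": "arm_command", "data": {"steps": [{"tx":-0.25,"ty":0.5,"tz":-0.03,"wx":0,"wy":0,"wz":-0.5,"claw":0.57},{"tx":-0.55,"ty":1.1,"tz":-0.07,"wx":0,"wy":0,"wz":-1.0,"claw":0.57},{"tx":-0.85,"ty":1.7,"tz":-0.1,"wx":0,"wy":0,"wz":-1.6,"claw":0.57},{"tx":-1.15,"ty":2.3,"tz":-0.15,"wx":0,"wy":0,"wz":-2.2,"claw":0.57},{"tx":-1.5,"ty":2.9,"tz":-0.2,"wx":0,"wy":0,"wz":-2.8,"claw":0.57},{"tx":-1.8,"ty":3.5,"tz":-0.24,"wx":0,"wy":0,"wz":-3.3,"claw":0.57},{"tx":-1.96,"ty":3.8,"tz":-0.24,"wx":0,"wy":0,"wz":-3.44,"claw":0.57},{"tx":-1.96,"ty":3.8,"tz":-0.24,"wx":0,"wy":0,"wz":-3.44,"claw":0.57}]}}

```text
time_s: 21.75
ee_pos: [0.4322, 0.002, 0.2104]
tcp_rot: [3.133, -0.006, -2.172]
contact_force: [0.1, -0.6, -2.3]
grip_width: 0.57
grip_force: 9.6
```

```bash
python3 - <<'E'
from h import *
np.set_printoptions(precision=4,suppress=True)
s=sense();print(s['time_s'],s['ee_pos'],s['tcp_rot'],s['joint_positions'][[0,5]],s['grip_width'])
T=R.from_euler('xyz',s['tcp_rot'])
for n in ('scene','side'):
    im,d,c=snap(n);p=cloud(d,c); l=T.inv().apply((p-s['ee_pos']).reshape(-1,3))
    m=(l[:,2]>-.05)&(l[:,2]<.03)&(np.abs(l[:,1])<.05)&(l[:,0]<-.02)&(l[:,0]>-.17)
    q=l[m]; print(n,m.sum(),'x',np.percentile(q[:,0],[.5,2,5]),'z',np.percentile(q[:,2],[2,50,98]))
    for a in (-.05,-.07,-.1,-.12,-.13):
        k=np.abs(q[:,0]-a)<.008
        print(a,[(q[k&(sg*q[:,1]>0)][:,1:].mean(0).round(4),(k&(sg*q[:,1]>0)).sum()) for sg in (1,-1)])
    cv2.imwrite(f'pics/{n}4.png',cv2.resize(im[120:320,180:420],None,fx=3,fy=3)[...,::-1])
    if n=='side': np.savez('s4.npz',im=im,p=p)
E
```

```text
21.75 [0.4322 0.002  0.2104] [ 3.1334 -0.0056 -2.1716] [-0.2297 -2.7696] 0.5698099924057423
scene 403 x [-0.1698 -0.1693 -0.1683] z [-0.0461 -0.0154  0.0063]
-0.05 [(array([ 0.0241, -0.012 ]), np.int64(26)), (array([-0.0263, -0.0112]), np.int64(23))]
-0.07 [(array([ 0.0254, -0.013 ]), np.int64(28)), (array([-0.0277, -0.0135]), np.int64(23))]
-0.1 [(array([ 0.0291, -0.0112]), np.int64(25)), (array([-0.0298, -0.0138]), np.int64(21))]
-0.12 [(array([ 0.0337, -0.0168]), np.int64(10)), (array([-0.0367, -0.0142]), np.int64(16))]
-0.13 [(array([nan, nan]), np.int64(0)), (array([-0.0365, -0.0127]), np.int64(27))]
side 272 x [-0.1697 -0.1693 -0.1668] z [-0.0463 -0.0193  0.0228]
-0.05 [(array([ 0.026, -0.009]), np.int64(6)), (array([-0.026 , -0.0194]), np.int64(2))]
-0.07 [(array([nan, nan]), np.int64(0)), (array([-0.0252, -0.0161]), np.int64(9))]
-0.1 [(array([nan, nan]), np.int64(0)), (array([-0.0287, -0.0224]), np.int64(1))]
-0.12 [(array([nan, nan]), np.int64(0)), (array([-0.0336, -0.0163]), np.int64(13))]
-0.13 [(array([nan, nan]), np.int64(0)), (array([-0.0344, -0.0178]), np.int64(12))]<stdin>:11: RuntimeWarning: Mean of empty slice.
  ret = um.true_divide(
```

View pics/side4.png

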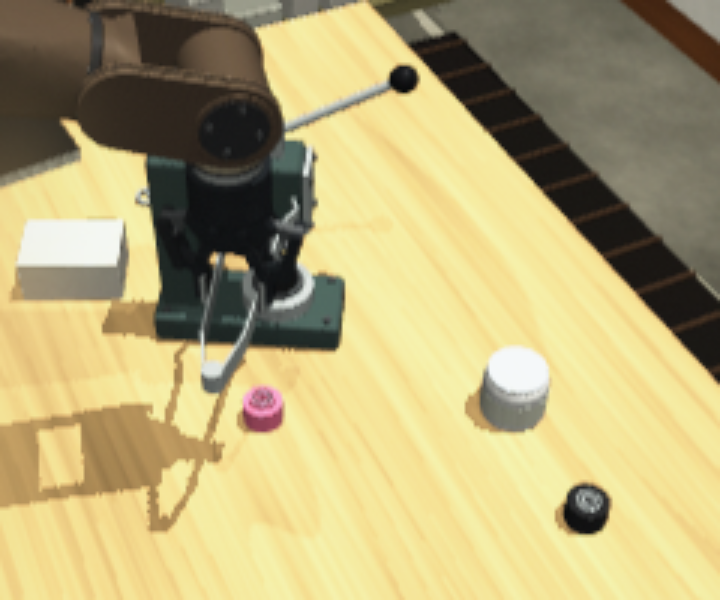

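The crop shows the tongs held level in the gripper, jaws toward the press, lever at rest. Tool pose (0.432, 0.002), q6 -2.77. Next, get the tip reach and the nest position in tool axes.

```bash
python3 - <<'E'
from h import *
np.set_printoptions(precision=4,suppress=True)
s=sense();T=R.from_euler('xyz',s['tcp_rot'])
im,d,c=snap('scene');p=cloud(d,c); l=T.inv().apply((p-s['ee_pos']).reshape(-1,3))
m=(l[:,2]>-.03)&(l[:,2]<.008)&(np.abs(l[:,1])<.05)&(np.abs(l[:,1])>.018)&(l[:,0]<-.09)&(l[:,0]>-.165)
q=l[m];
for sg in (1,-1):
    k=q[sg*q[:,1]>0]; print(sg,np.sort(k[:,0])[:14],k[np.argsort(k[:,0])[:8],1:])
im,d,c=snap('side');p=cloud(d,c); l=T.inv().apply((p-s['ee_pos']).reshape(-1,3))
m=(l[:,2]>-.03)&(l[:,2]<.008)&(np.abs(l[:,1])<.03)&(l[:,0]>.07)&(l[:,0]<.15); print('tail',np.sort(l[m][:,0])[-12:])
# roller: dark points under ram, z .07-.1
for n in ('scene','side'):
    im,d,c=snap(n);p=cloud(d,c).reshape(-1,3);
    k=(np.hypot(p[:,0]-.537,p[:,1]-.153)<.03)&(p[:,2]>.076)&(p[:,2]<.092)
    q=p[k]
    if len(q)>10:
        r=least_squares(lambda o:np.linalg.norm(q[:,:2]-o,axis=1)-.022,[.537,.153],loss='soft_l1',f_scale=.001);print(n,len(q),'roller',r.x,np.median(abs(r.fun)))
    k=(np.hypot(p[:,0]-.537,p[:,1]-.153)<.03)&(p[:,2]>.088)&(p[:,2]<.11);print(' top z',np.percentile(p[k,2],[5,25,50,75,95]) if k.any() else None)
z=np.load('scene.npz');p=cloud(z['d'],get_calibration('scene')).reshape(-1,3)
k=(np.hypot(p[:,0]-.537,p[:,1]-.153)<.03)&(p[:,2]>.076)&(p[:,2]<.092);q=p[k]
r=least_squares(lambda o:np.linalg.norm(q[:,:2]-o,axis=1)-.022,[.537,.153],loss='soft_l1',f_scale=.001);print('t0',len(q),r.x)
for x in ([.537,.153],): print(T.inv().apply(np.r_[x,.07]-s['ee_pos']))
print(rel([.537-.184*np.cos(.97),.153-.184*np.sin(.97),.0725],[np.pi,0,4.11]))
E
```

```text
1 [-0.1229 -0.1203 -0.1183 -0.1164 -0.1164 -0.1162 -0.1146 -0.1146 -0.1144
 -0.1136 -0.1134 -0.1121 -0.1118 -0.1115] [[ 0.0324 -0.0211]
 [ 0.0412 -0.0182]
 [ 0.0357 -0.0194]
 [ 0.0306 -0.0128]
 [ 0.0407 -0.0153]
 [ 0.0337 -0.0226]
 [ 0.0353 -0.0127]
 [ 0.0316 -0.0186]]
-1 [-0.1649 -0.1648 -0.1647 -0.1647 -0.1449 -0.1437 -0.1427 -0.1427 -0.1426
 -0.1424 -0.142  -0.1415 -0.1403 -0.1402] [[-0.0419 -0.0123]
 [-0.0417 -0.0081]
 [-0.0414  0.    ]
 [-0.0391 -0.03  ]
 [-0.0317 -0.0083]
 [-0.031  -0.0107]
 [-0.0338 -0.0154]
 [-0.0305 -0.0174]]
tail [0.112  0.1124 0.1125 0.1125 0.1125 0.1126 0.1127 0.113  0.1132 0.1136
 0.1137 0.1156]
scene 86 roller [0.5387 0.1509] 0.0019813117817810526
 top z [0.0887 0.0913 0.0937 0.0956 0.0985]
side 17 roller [0.5394 0.1534] 0.0011329190210736355
 top z [0.0907 0.0934 0.0945 0.0951 0.0964]
t0 72 [0.5378 0.1505]
[-0.1852 -0.0005  0.1403]
[-0.022  0.005  2.8    0.034 -0.031 -0.014]
```

Call:
{"op": "arm_command", "data": {"steps": [{"tx":0,"ty":0,"tz":0.7,"wx":0.03,"wy":-0.03,"wz":0,"claw":0.57},{"tx":0,"ty":0,"tz":1.5,"wx":0.03,"wy":-0.03,"wz":0,"claw":0.57},{"tx":0,"ty":0,"tz":2.2,"wx":0.03,"wy":-0.03,"wz":0,"claw":0.57},{"tx":0,"ty":0,"tz":2.65,"wx":0.03,"wy":-0.03,"wz":0,"claw":0.57},{"tx":0,"ty":0,"tz":2.65,"wx":0.03,"wy":-0.03,"wz":0,"claw":0.57},{"tx":0,"ty":0,"tz":2.65,"wx":0.03,"wy":-0.03,"wz":0,"claw":0.57}]}}

```text
time_s: 22.8
ee_pos: [0.4337, 0.0003, 0.0815]
tcp_rot: [-3.14, 0.001, -2.174]
contact_force: [0.5, 0.5, -1.2]
grip_width: 0.569
grip_force: 9.6
```

```bash
python3 - <<'E'
from h import *
np.set_printoptions(precision=4,suppress=True)
s=sense();T=R.from_euler('xyz',s['tcp_rot']);print(s['ee_pos'],s['tcp_rot'],s['joint_positions'][5],s['contact_force'])
n=np.array([.5375,.1525]);e=np.array([np.cos(.97),np.sin(.97)])
print(rel(np.r_[n-.1215*e,.077],[np.pi,0,4.11]))
s,im,p=wrist(); cv2.imwrite('pics/w5.png',im[...,::-1])
# strip height near the jaws seen in wrist/scene views
im,d,c=snap('scene');p=cloud(d,c); l=T.inv().apply((p-s['ee_pos']).reshape(-1,3))
m=(l[:,2]>-.03)&(l[:,2]<.006)&(np.abs(np.abs(l[:,1])-.032)<.012)&(l[:,0]<-.04)&(l[:,0]>-.14);q=l[m]
for sg in (1,-1):
  for a in (-.05,-.08,-.11,-.13):
    k=q[(sg*q[:,1]>0)&(abs(q[:,0]-a)<.012)]
    if len(k): print(sg,a,len(k),'y',k[:,1].mean(),'ztop',np.percentile(k[:,2],[5,20]))
E
```

```text
[0.4337 0.0003 0.0815] [-3.1399  0.001  -2.1743] -2.77248214836211 [ 0.5256  0.5495 -1.2219]
[-1.253  0.012  0.09  -0.012  0.007 -0.008]
1 -0.05 29 y 0.024251080367136052 ztop [-0.024  -0.0204]
1 -0.08 3 y 0.023444550804574082 ztop [-0.023  -0.0203]
-1 -0.05 27 y -0.027008985499136835 ztop [-0.0246 -0.0216]
-1 -0.08 26 y -0.028222680555670607 ztop [-0.0248 -0.021 ]
-1 -0.11 17 y -0.030775150367424058 ztop [-0.0216 -0.0198]
-1 -0.13 5 y -0.03695764177422913 ztop [-0.0207 -0.02  ]
```

View pics/w5.png

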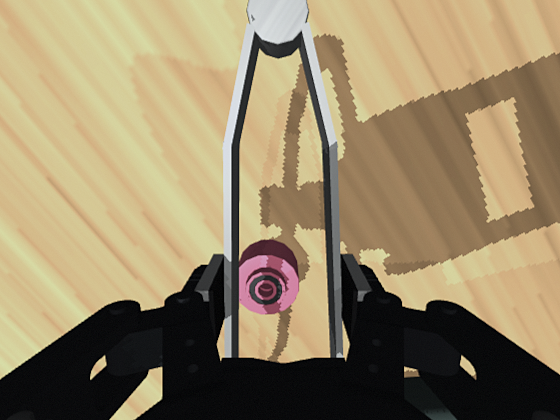

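The wrist view shows the strips centred in the pads at (228,270) and (338,270), and the pink roller below at (267,280), well under the tongs. Check numerically that the wrist housing clears the press over the 63 mm approach.

```bash
python3 - <<'E' | tail -12
from h import *
from fit import model,loc
np.set_printoptions(precision=3,suppress=True)
s=sense();P=[]
for n in ('scene','side'):
    im,d,c=snap(n);P.append(cloud(d,c).reshape(-1,3))
p=np.vstack(P); a=p[(p[:,2]>.14)&(p[:,2]<.6)&(np.hypot(p[:,0]-s['ee_pos'][0],p[:,1]-s['ee_pos'][1])<.25)]
l=loc(a,[.537,.153,2.62,0]); l=l[(model(l)>.012)&(np.abs(l[:,0])<.2)]
for z in np.arange(.14,.46,.04):
    k=l[(l[:,2]>=z)&(l[:,2]<z+.04)&(l[:,0]>-.08)&(l[:,0]<.15)&(l[:,1]>.0)]
    print(z.round(2),len(k),'min press y',np.percentile(k[:,1],[0,2,10]) if len(k) else None)
E
```

```text
side 351 249 [ 0.6988 -0.0995  0.0641] [238 241 240]
side 268 255 [0.4598 0.012  0.0341] [164  93 116]
scene 7999
side 6535
0.14 569 min press y [0.164 0.165 0.168]
0.18 514 min press y [0.146 0.149 0.166]
0.22 636 min press y [0.143 0.147 0.149]
0.26 428 min press y [0.    0.002 0.007]
0.3 788 min press y [0.116 0.121 0.126]
0.34 2371 min press y [0.12  0.126 0.136]
0.38 1767 min press y [0.132 0.139 0.148]
0.42 1382 min press y [0.151 0.17  0.177]
```

Clear by at least 50 mm. Advance slowly.

Call:
{"op": "arm_command", "data": {"steps": [{"tx":-0.15,"ty":0,"tz":0.03,"wx":0,"wy":0,"wz":0,"claw":0.57},{"tx":-0.35,"ty":0.01,"tz":0.05,"wx":0,"wy":0,"wz":0,"claw":0.57},{"tx":-0.55,"ty":0.01,"tz":0.05,"wx":0,"wy":0,"wz":0,"claw":0.57},{"tx":-0.75,"ty":0.01,"tz":0.05,"wx":0,"wy":0,"wz":0,"claw":0.57},{"tx":-0.95,"ty":0.01,"tz":0.05,"wx":0,"wy":0,"wz":0,"claw":0.57},{"tx":-1.12,"ty":0.01,"tz":0.05,"wx":0,"wy":0,"wz":0,"claw":0.57},{"tx":-1.25,"ty":0.01,"tz":0.05,"wx":0,"wy":0,"wz":0,"claw":0.57},{"tx":-1.25,"ty":0.01,"tz":0.05,"wx":0,"wy":0,"wz":0,"claw":0.57}]}}

```text
time_s: 24.0
ee_pos: [0.468, 0.0529, 0.0779]
tcp_rot: [3.142, 0.0, -2.173]
contact_force: [-0.3, 0.2, -0.8]
grip_width: 0.571
grip_force: 9.6
```

```bash
python3 - <<'E'
from h import *
np.set_printoptions(precision=4,suppress=True)
s=sense();T=R.from_euler('xyz',s['tcp_rot']);print(s['ee_pos'],s['tcp_rot'],s['joint_positions'][5],s['contact_force'],s['grip_width'],s['grip_force'])
n=np.array([.5375,.1525]);e=np.array([np.cos(.97),np.sin(.97)])
print(rel(np.r_[n-.1215*e,.078],[np.pi,0,4.11]))
im,d,c=snap('scene');cv2.imwrite('pics/s6.png',cv2.resize(im[190:300,270:400],None,fx=6,fy=5.4,interpolation=cv2.INTER_CUBIC)[...,::-1])
p=cloud(d,c).reshape(-1,3); l=T.inv().apply(p-s['ee_pos'])
q=p[(np.hypot(p[:,0]-.5375,p[:,1]-.1525)<.024)&(p[:,2]>.078)&(p[:,2]<.091)]
if len(q)>8:
  r=least_squares(lambda o:np.linalg.norm(q[:,:2]-o,axis=1)-.022,n,loss='soft_l1',f_scale=.001);print('roller',len(q),r.x)
E
```

```text
[0.468  0.0529 0.0779] [ 3.1416  0.0003 -2.1731] -2.6429390542224014 [-0.3059  0.1902 -0.7808] 0.5714772999155397 9.594958482775837
[ 0.002 -0.02  -0.002  0.     0.002  0.001]
roller 58 [0.5377 0.1505]
```

View pics/s6.png

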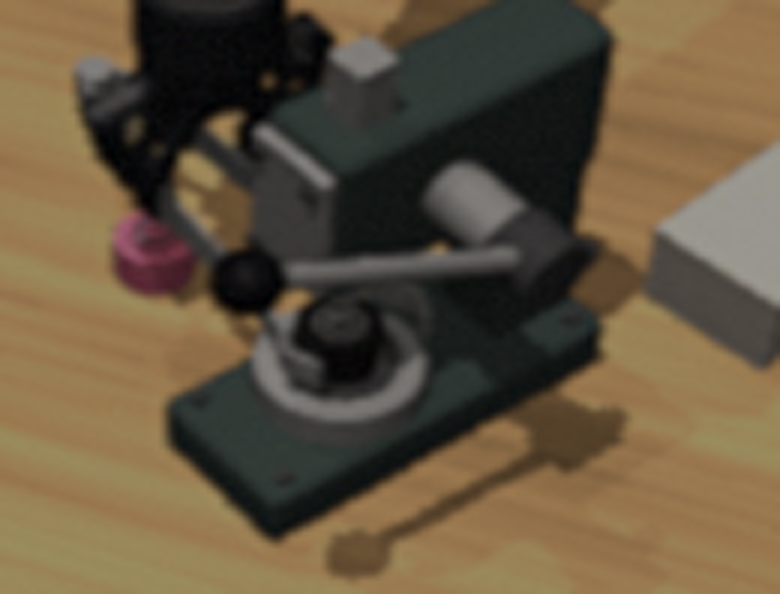

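The crop shows the near jaw (310,365) alongside the roller (340,335), with no contact force and the bearing flush in the top. Close the tongs.

Call:
{"op": "arm_command", "data": {"steps": [{"tx":0,"ty":-0.02,"tz":0,"wx":0,"wy":0,"wz":0,"claw":0.5},{"tx":0,"ty":-0.02,"tz":0,"wx":0,"wy":0,"wz":0,"claw":0.45},{"tx":0,"ty":-0.02,"tz":0,"wx":0,"wy":0,"wz":0,"claw":0.4},{"tx":0,"ty":-0.02,"tz":0,"wx":0,"wy":0,"wz":0,"claw":0.2},{"tx":0,"ty":-0.02,"tz":0,"wx":0,"wy":0,"wz":0,"claw":0},{"tx":0,"ty":-0.02,"tz":0,"wx":0,"wy":0,"wz":0,"claw":0},{"tx":0,"ty":-0.02,"tz":0,"wx":0,"wy":0,"wz":0,"claw":0}], "newtons": 50}}

```text
time_s: 24.92
ee_pos: [0.4688, 0.0519, 0.078]
tcp_rot: [-3.141, 0.0, -2.174]
contact_force: [0.5, -1.4, -0.4]
grip_width: 0.441
grip_force: 50.7
```

```bash
python3 - <<'E'
from h import *
s=sense();print(s['ee_pos'],s['tcp_rot'],s['contact_force'],s['ft_torque'],s['grip_width'],s['grip_force'])
E
```

```text
[0.46884806 0.05191466 0.07802154] [-3.14112422e+00  3.69854304e-04 -2.17385918e+00] [ 0.47400281 -1.41925088 -0.43616461] [-0.20036183 -0.12780395 -0.16778357] 0.4411009769667921 50.732054114341736
```

The closed width is 37.5 mm, as expected on the roller. Lift by 13 mm and hold.

Call:
{"op": "arm_command", "data": {"steps": [{"tx":0,"ty":0,"tz":-0.06,"wx":0,"wy":0,"wz":0,"claw":0},{"tx":0,"ty":0,"tz":-0.13,"wx":0,"wy":0,"wz":0,"claw":0},{"tx":0,"ty":0,"tz":-0.2,"wx":0,"wy":0,"wz":0,"claw":0},{"tx":0,"ty":0,"tz":-0.27,"wx":0,"wy":0,"wz":0,"claw":0},{"tx":0,"ty":0,"tz":-0.27,"wx":0,"wy":0,"wz":0,"claw":0},{"tx":0,"ty":0,"tz":-0.27,"wx":0,"wy":0,"wz":0,"claw":0},{"tx":0,"ty":0,"tz":-0.27,"wx":0,"wy":0,"wz":0,"claw":0}]}}

```text
time_s: 25.8
ee_pos: [0.4684, 0.0521, 0.0912]
tcp_rot: [3.141, 0.0, -2.174]
contact_force: [0.3, 1.2, -2.6]
grip_width: 0.438
grip_force: 50.8
```

```bash
python3 - <<'E'
from h import *
np.set_printoptions(precision=4,suppress=True)
s=sense();print(s['ee_pos'],s['tcp_rot'],s['contact_force'],s['grip_width'],s['grip_force'])
for n in ('scene','side'):
  im,d,c=snap(n);p=cloud(d,c).reshape(-1,3);k=(im.reshape(-1,3).max(1)<110)&(np.hypot(p[:,0]-.5375,p[:,1]-.1515)<.018)&(p[:,2]>.08)&(p[:,2]<.13)
  print(n,k.sum(),np.percentile(p[k,2],[5,25,50,75,95]))
E
```

```text
[0.4684 0.0521 0.0912] [ 3.1411  0.0001 -2.1736] [ 0.2732  1.2405 -2.5868] 0.43846290787855624 50.7683801651001
scene 76 [0.1001 0.1046 0.1061 0.1081 0.1261]
side 6 [0.1065 0.1069 0.1081 0.1096 0.1113]
```

The roller top rose from 94 to about 107 mm, so it is out of the ring. Withdraw straight out, then up.

Call:
{"op": "arm_command", "data": {"steps": [{"tx":0.12,"ty":0,"tz":0,"wx":0,"wy":0,"wz":0,"claw":0},{"tx":0.3,"ty":0,"tz":0,"wx":0,"wy":0,"wz":0,"claw":0},{"tx":0.5,"ty":0,"tz":0,"wx":0,"wy":0,"wz":0,"claw":0},{"tx":0.75,"ty":0,"tz":0,"wx":0,"wy":0,"wz":0,"claw":0},{"tx":1.0,"ty":0,"tz":0,"wx":0,"wy":0,"wz":0,"claw":0},{"tx":1.2,"ty":0,"tz":0,"wx":0,"wy":0,"wz":0,"claw":0},{"tx":1.27,"ty":0,"tz":0,"wx":0,"wy":0,"wz":0,"claw":0},{"tx":1.27,"ty":0,"tz":0,"wx":0,"wy":0,"wz":0,"claw":0}]}}

```text
time_s: 26.9
ee_pos: [0.4326, -0.0005, 0.0915]
tcp_rot: [-3.141, 0.001, -2.174]
contact_force: [-0.4, 0.2, -2.6]
grip_width: 0.44
grip_force: 50.8
```

Call:
{"op": "arm_command", "data": {"steps": [{"tx":0,"ty":0,"tz":-0.2,"wx":0,"wy":0,"wz":0,"claw":0},{"tx":0,"ty":0,"tz":-0.55,"wx":0,"wy":0,"wz":0,"claw":0},{"tx":0,"ty":0,"tz":-1.0,"wx":0,"wy":0,"wz":0,"claw":0},{"tx":0,"ty":0,"tz":-1.5,"wx":0,"wy":0,"wz":0,"claw":0},{"tx":0,"ty":0,"tz":-2.0,"wx":0,"wy":0,"wz":0,"claw":0},{"tx":0,"ty":0,"tz":-2.4,"wx":0,"wy":0,"wz":0,"claw":0},{"tx":0,"ty":0,"tz":-2.55,"wx":0,"wy":0,"wz":0,"claw":0},{"tx":0,"ty":0,"tz":-2.55,"wx":0,"wy":0,"wz":0,"claw":0}]}}

```text
time_s: 27.9
ee_pos: [0.4329, -0.0002, 0.2194]
tcp_rot: [-3.141, 0.001, -2.173]
contact_force: [-0.6, 0.1, -2.2]
grip_width: 0.438
grip_force: 50.8
```

```bash
python3 - <<'E'
from h import *
s=sense();print(s['ee_pos'],s['tcp_rot'],s['joint_positions'],s['contact_force'],s['grip_width'],s['grip_force'])
print(rel([.44,-.17,.222],[np.pi,0,3.7]))
E
```

```text
[ 4.32858770e-01 -1.88215765e-04  2.19355359e-01] [-3.14062841e+00  7.11140973e-04 -2.17336063e+00] [-2.35889002e-01 -2.66237466e-01  2.15590412e+00  3.35192220e-04
  1.25077092e+00 -2.77502227e+00] [-0.63902554  0.05281326 -2.17812416] 0.4383794004749994 50.792495012283325
[ 2.717 -2.043 -0.053 -0.006  0.006  2.935]
```

Call:
{"op": "arm_command", "data": {"steps": [{"tx":0.2,"ty":-0.15,"tz":0,"wx":0,"wy":0,"wz":0.2,"claw":0},{"tx":0.6,"ty":-0.45,"tz":0,"wx":0,"wy":0,"wz":0.6,"claw":0},{"tx":1.05,"ty":-0.8,"tz":0,"wx":0,"wy":0,"wz":1.1,"claw":0},{"tx":1.5,"ty":-1.15,"tz":0,"wx":0,"wy":0,"wz":1.6,"claw":0},{"tx":2.0,"ty":-1.5,"tz":0,"wx":0,"wy":0,"wz":2.15,"claw":0},{"tx":2.4,"ty":-1.8,"tz":0,"wx":0,"wy":0,"wz":2.6,"claw":0},{"tx":2.65,"ty":-2.0,"tz":0,"wx":0,"wy":0,"wz":2.85,"claw":0},{"tx":2.7,"ty":-2.04,"tz":0,"wx":0,"wy":0,"wz":2.93,"claw":0}]}}

```text
time_s: 28.9
ee_pos: [0.4398, -0.1701, 0.2182]
tcp_rot: [3.14, -0.0, -2.585]
contact_force: [0.4, 0.1, -1.4]
grip_width: 0.433
grip_force: 50.8
```

Call:
{"op": "arm_command", "data": {"steps": [{"tx":0,"ty":0,"tz":0,"wx":0,"wy":0,"wz":0,"claw":0},{"tx":0,"ty":0,"tz":0,"wx":0,"wy":0,"wz":0,"claw":0},{"tx":0,"ty":0,"tz":0,"wx":0,"wy":0,"wz":0,"claw":0},{"tx":0,"ty":0,"tz":0,"wx":0,"wy":0,"wz":0,"claw":0},{"tx":0,"ty":0,"tz":0,"wx":0,"wy":0,"wz":0,"claw":0},{"tx":0,"ty":0,"tz":0,"wx":0,"wy":0,"wz":0,"claw":0},{"tx":0,"ty":0,"tz":0,"wx":0,"wy":0,"wz":0,"claw":0},{"tx":0,"ty":0,"tz":0,"wx":0,"wy":0,"wz":0,"claw":0}]}}

```text
time_s: 29.9
ee_pos: [0.4401, -0.1694, 0.2188]
tcp_rot: [3.141, 0.0, -2.583]
contact_force: [0.0, -0.1, -2.0]
grip_width: 0.439
grip_force: 50.8
```

```bash
python3 - <<'E'
from h import *
np.set_printoptions(precision=4,suppress=True)
s=sense();print(s['ee_pos'],s['tcp_rot'],s['dq'],s['contact_force'],s['grip_width'],s['grip_force'])
T=R.from_euler('xyz',s['tcp_rot']);J=T.apply([-.1215,0,0])+s['ee_pos'];print('jaw',J)
for n in ('scene','side'):
  im,d,c=snap(n);p=cloud(d,c).reshape(-1,3);k=(np.hypot(p[:,0]-J[0],p[:,1]-J[1])<.019)&(p[:,2]>.15)&(p[:,2]<.27)
  q=p[k];print(n,k.sum(),np.percentile(q[:,2],[2,25,50,75,98]))
  t=q[q[:,2]>np.percentile(q[:,2],90)-.006]; A=np.c_[t[:,:2]-t[:,:2].mean(0),np.ones(len(t))]; print(' top slope',np.linalg.lstsq(A,t[:,2],rcond=None)[0])
  if n=='side': q2=p[135*560:].reshape(-1,3); im2=p.reshape(420,560,3)[135:160,300:330].reshape(-1,3); im2=im2[(im2[:,2]>.25)&(im2[:,2]<.35)];print('knob',np.median(im2,axis=0))
E
```

```text
[ 0.4401 -0.1694  0.2188] [ 3.1414  0.0002 -2.5829] [ 0.002  -0.0006  0.0006  0.0006  0.0005  0.0001] [ 0.0421 -0.1219 -1.9706] 0.43850544868131597 50.77252686023712
jaw [ 0.5431 -0.105   0.2189]
scene 105 [0.2091 0.2315 0.2334 0.2353 0.2377]
 top slope [0.0215 0.0233 0.2342]
side 114 [0.2089 0.2332 0.235  0.2359 0.2378]
 top slope [ 0.0373 -0.0062  0.235 ]
knob [0.6809 0.1591 0.2964]
```

The roller is held upright and still (slope about 0.03), top at 0.234 m and underside about 0.204 m, and the lever is at rest. Handing in.

```bash
python3 -c "
from station import sign_off
print(sign_off())"
```

```text
the job is handed in; nothing more can be done
None
```

The job is handed in: I pulled the lever to its stop and eased it back to rest, and the roller is now held upright in the tongs about 20 cm up, roughly 26 cm from the ram axis; the hand-in gave no verdict.

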